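# Fold out the crank and index the welding turntable

## Robot

A 6-joint arm with a two-finger parallel gripper is mounted at the origin on the work surface. World frame = base frame: x ahead of the robot, y to its left, z up, the work surface at z = 0. Lengths are in m, angles in rad, forces in N, time in s.
With the tool pointing down it reaches from about 0.3 to 0.775 m from the base axis. Payload 14.6 kg.
Tool frame: the origin (TCP) lies at the very end of the fingers, on their centre line; the grasp point (between the pads) lies 19 mm behind it; x points along the fingers, y is the direction in which the jaws open and shut, and the axes are right-handed (so a half turn about x gives the same grasp; the last joint's range is limited). The gripper opens to 94 mm and grips with 3 to 60 N. Pads are 16 mm wide; open, the fingers measure 119 mm over their backs; the gripper's body (75 mm by 177 mm) begins 78 mm behind the grasp point.
Start: joints at [1.266, 0.3, 1.521, -0, 1.321, -0.067], TCP at [0.13, 0.535, 0.205] pointing down, gripper open.
Joint ranges: [-3.03, 3.03], [-0.79, 2.21], [0.23, 2.52], [-1.04, 4.18], [0, 3.07], [-2.55, 2.55]. Speed limits (rad/s): [2.22, 2.22, 2.57, 3.14, 3.14, 3.14].

## Interface

Orientations are given as [roll, pitch, yaw] about the fixed x, y, z axes, in that order (R = Rz(yaw) Ry(pitch) Rx(roll)).
In Python, from station import ctrl, viewer, hand_in gives the robot as it stands. The module is installed in compiled form; this text tells all that it offers.
- The arm moves only by the tool play_rows, never from a script. Its argument "deltas" is a list that holds one entry, the list of rows, each a list of 7 numbers: the shift along the tool's x, y, z in mm, then the turn, a rotation vector about the tool's x, y, z in rad, then the finger opening in mm, from 0 to 94. In form: [[[dx, dy, dz, ax, ay, az, gripper], ...]]. A call has 1 to 10 rows; each row shifts and turns the commanded pose from where the row before left it, along the tool's axes as they then stand; what a row does not reach is not made up. A row lasts 1/10 s, in which the tool goes at most 50 mm and 8.59 degrees, less where a joint would pass 70% of its speed; a pose out of reach is approached as far as the arm can. A call with a gripper value outside its range is refused whole. The fingers move at their own pace and stop on an object; "grip_force" is the grip in N (left out, the last holds). Time passes only in rows, so rows that do not move let the fingers close. It gives the time, the measured TCP pose, the force and the opening at its end, in the units of the state.
- ctrl.get_obs(): the state, without advancing time (a new reading comes with each control period).
- viewer.camera(name): name is "scene" or "top" or "wrist"; returns a dict with "img" (384x512x3 uint8, red, green, blue), "fx", "fy", "cx", "cy" (pixels), "rvec" (rotation vector, rad) and "tvec" (3), from world to camera coordinates, as OpenCV has them. Camera axes: x right, y down, z forward; pixel columns grow to the right and rows downward; lengths in m; the calibration is good to about 2 mm. A picture is of the moment at which its call begins. There is no depth.
- hand_in(): hands the job in, once; it reports no verdict.
The state is a dict: "time_s": time; "qpos": joint angles; "joint_vel": joint speeds; "tau": joint torques, N m; "ee_pos": TCP position; "eef_rot": TCP orientation; "force": force on the tool from outside, world axes, zero at the start; "moment": the same for the moment, N m; "grip_width": finger opening in m.
Only numpy, scipy, OpenCV 4.12 (cv2) and the standard library are available. Lean on these libraries where they do the work, as an engineer would, in place of code of your own. Each camera call takes 0.05 s, during which the arm holds its last target.

## Task

Index the small geared welding turntable: slide the red safety catch clear, swing the folded crank handle out until it stands square to the handwheel, and push it home so that it is latched. Then turn the handwheel by that handle until the table's red pointer lines up with the yellow post (not the blue one), and let go with the handle still latched out. Move the round table only by the crank, never by hand, do not turn the wheel before the handle is latched, and leave the loose things lying about alone.

Things in the scene. Friction and masses are not known exactly. Their poses are not given: they have to be found in the camera images.
- wheel_centre (a point): Centre of the aluminium handwheel (154 mm across), 130 mm above the work surface, level with the top of its rim. Its face is tilted 34 degrees towards the robot. WHEEL FRAME (fixed to the machine, does not turn): z square out of the face, up and towards the robot; y level, to the robot's left; x up the slope, away from the robot. Figures 'in the wheel frame' below are in mm.
- head: Fixed hub through the wheel, same frame as wheel_centre. 46 mm across, up to z=10. It carries an open cradle: two cheeks at x=4 to 20, 9 to 16 mm either side of y=0, up to z=33, and a ledge under the open catch out to y=40. The folded handle's steel shank lies between the cheeks; while it does, the wheel cannot turn.
- rail_mid (a point): Middle of the underside of a fixed level yellow guard rail over the wheel, 315 mm above the work surface, 32 mm deep, 10 mm thick, 340 mm long along wheel y, 34 mm (level) beyond the wheel's centre, on two thin posts 155 mm either side. An upright gripper strikes it when the crank is on the far side; one held along the wheel's axis (34 degrees) clears it all the way round.
- catch_knob (a point): Middle of the red round knob (12 mm diameter, z=42 to 64 in the wheel frame, at x=12, standing along wheel z) of the sliding safety catch. Its bolt (16 x 24 mm, z=35 to 42) lies across the folded handle's shank and keeps it down.
- catch (a joint): Travel of the catch (m): 0 shut over the handle (y=0 in the wheel frame), 0.024 fully open; slides towards wheel +y with about 2 N of friction and stays where it is left. Starts between 0 and 0.006, still holding the handle; clear of it from 0.020.
- grip_centre (a point): Middle of the handle's round black grip sleeve (24 mm diameter, 36 mm long, spins freely about its length). Axes: x along the handle towards the hinge, y along the hinge. Folded, it is at x=-20, y=0, z=26 in the wheel frame, the sleeve lying along x from -2 to -38 with 14 mm free below it to the rim's level, 21 to the disc; the 14 mm shank runs on to the hinge.
- handle (a joint): Fold angle (rad): 0 folded flat over the wheel, 1.571 (end stop) standing square out of its face. With the wheel at 0 the hinge is at x=60, z=26 in the wheel frame, parallel to y: the grip swings from wheel -x up to +z. Crank radius 60 mm. Grip centre to hinge 80 mm, 72 pushed home. Let go before it is latched, it falls shut.
- handle_push (a joint): Push of the handle along its own length towards the hinge (m): 0 drawn out, 0.008 end stop; about 5 N of friction, stays where left. With the handle fully out, pushing it towards the wheel sends its tail behind a lug and latches it (from 0.0055); pushed too early the tail jams on the lug: draw it out again, square it, push. Latched, it leans back by up to 0.1 rad of play.
- wheel (a joint): Turn of the handwheel (rad): 0 at the start, positive anticlockwise seen facing it (about wheel +z). Friction takes about 4 to 5 N at the crank; it stays where left. The round table turns 1 rad for every 6 rad of wheel, anticlockwise from above for positive wheel.
- table_centre (a point): Centre of the top face of the round steel work table (156 mm across, 112 mm above the work surface, 140 mm beyond the wheel's centre). Turns with the table: x points along the flat red pointer (12 mm wide, tip 84 mm from the centre), z up. A grey angle bracket is bolted on it.
- yellow_post_top (a point): Centre of the ball (22 mm) on top of the slim yellow index post, 130 mm above the work surface, 92 to 124 mm from the round table's centre, to the left or right of the pointer. Lined up when the line from the table's centre along the pointer meets the post.
- blue_post_top (a point): The same on the blue post, on the other side: not the one wanted.
- turntable: The machine's fixed base and blue housing, base plate 340 x 360 x 12 mm; origin on the work surface below the wheel's centre, x away from the robot along the machine.
- wood_block: Wooden block 45 x 60 x 30 mm, loose on the machine's base plate to the left of the wheel; origin at its underside. Bystander: leave it alone.
- hammer: Hammer lying loose. Bystander: leave it alone.
- brush: Hand brush lying loose to the right of the machine. Bystander: leave it alone.
- spray_can: Upright red spray can, 64 mm across, 170 mm tall. Bystander: leave it alone.
- nut_tray: Blue open tray 120 x 160 x 45 mm. Bystander: leave it alone.
- bar_clamp: Blue bar clamp with yellow handle, 260 mm long, lying loose. Bystander: leave it alone.
- magnet_square: Red welding magnet, 90 mm triangle, lying loose. Bystander: leave it alone.
- faceplate: The round steel work table with its pointer and bracket, as a body; origin at the centre of its underside, 14 mm below its top face; turns about its z.

How it is judged:
By the outcome, as a careful person would: the job done as asked, in the order asked, and still so for the second after the job is handed in, with the robot touching nothing.
It also fails if it takes over 61 s, if anything falls off the work surface, if the arm or the gripper's body presses on something with over 40 N, if the wrist force passes 120 N, or if a joint passes its speed limit or range.

## Working session

There is one attempt and no reset: what is moved stays moved. The work goes in short steps, Python scripts to look and compute and a tool call to move; the robot and the scene stay as the last step left them, time stands still between calls to the robot, and variables do not carry over. Pictures are saved under pics/ and viewed, and the job is handed in when it is done.

Besides the shell and the picture viewer there is one more tool, called after "Call:" by a JSON object that holds its "name" and its "arguments". play_rows: Moves the arm, as the interface text tells. Its arguments: {"type":"object","properties":{"deltas":{"type":"array","items":{"type":"array","items":{"type":"array","items":{"type":"number"}}}},"grip_force":{"type":"number"}},"required":["deltas"]}

```bash
mkdir -p pics
cat > h.py <<'E'
import numpy as np, cv2
from station import ctrl, viewer, hand_in
from scipy.spatial.transform import Rotation as R
def cam(n,save=None):
    c=viewer.camera(n)
    if save: cv2.imwrite('pics/'+save,cv2.cvtColor(c['img'],cv2.COLOR_RGB2BGR))
    return c
def K(c): return np.array([[c['fx'],0,c['cx']],[0,c['fy'],c['cy']],[0,0,1.]])
def proj(c,P): return cv2.projectPoints(np.array(P,float).reshape(-1,3),np.array(c['rvec'],float),np.array(c['tvec'],float),K(c),None)[0][:,0]
def ray(c,u,v):
    Rm=cv2.Rodrigues(np.array(c['rvec'],float))[0]; t=np.array(c['tvec'],float)
    o=-Rm.T@t; d=Rm.T@np.array([(u-c['cx'])/c['fx'],(v-c['cy'])/c['fy'],1]); return o,d
def atz(c,u,v,z):
    o,d=ray(c,u,v); return o+d*(z-o[2])/d[2]
E
python3 - <<'E'
from h import *
np.set_printoptions(precision=4,suppress=True)
for n in['scene','top','wrist']:
    c=cam(n,n+'0.png'); print(n,c['fx'],ray(c,256,192))
print(ctrl.get_obs())
E
```

```text
scene 381.18749608958126 (array([ 1.3014, -0.7414,  0.9995]), array([-0.5714,  0.539 , -0.6189]))
top 461.68299200820496 (array([ 0.3585, -0.0061,  1.6949]), array([ 0.1211, -0.0171, -0.9926]))
wrist 267.63970202297537 (array([0.0604, 0.5509, 0.3826]), array([ 0.2366, -0.073 , -0.969 ]))
{'time_s': 0.15, 'qpos': array([ 1.2664,  0.3003,  1.5214, -0.    ,  1.3207, -0.0666]), 'joint_vel': array([ 0.0011, -0.0017, -0.0005,  0.0004,  0.0019, -0.0001]), 'tau': array([  0.0037, -53.1964, -35.2822,   0.0709,   0.0235,  -0.0001]), 'ee_pos': array([0.1295, 0.5343, 0.205 ]), 'eef_rot': array([-1.6335,  1.5699, -1.8713]), 'force': array([ 0.317 , -1.0376, -0.431 ]), 'moment': array([-0.0078,  0.0092,  0.0093]), 'grip_width': 0.09431565122704594}
```

View pics/scene0.png

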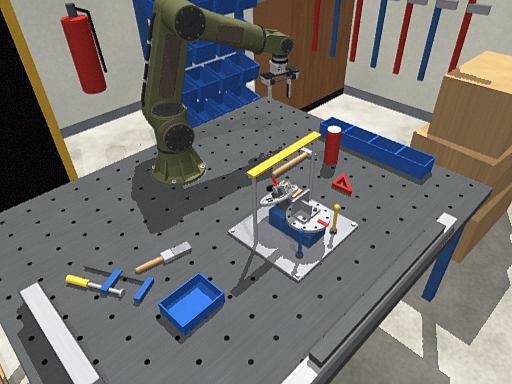

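View pics/top0.png

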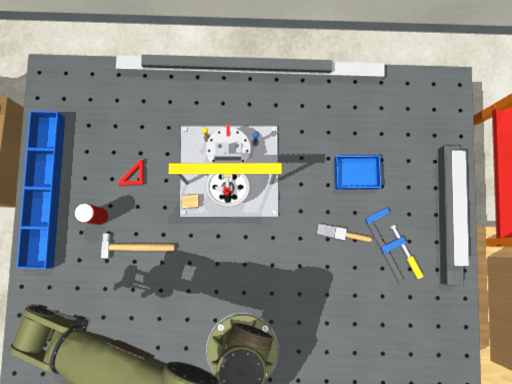

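Run:
```python
import cv2
a=cv2.imread('pics/top0.png')[60:230,180:360]
cv2.imwrite('pics/topz.png',cv2.resize(a,None,fx=3.5,fy=3.5,interpolation=cv2.INTER_CUBIC))
a=cv2.imread('pics/scene0.png')[90:290,120:360]
cv2.imwrite('pics/scz.png',cv2.resize(a,None,fx=3,fy=3,interpolation=cv2.INTER_CUBIC))
```

```text
(no output)
```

View pics/topz.png

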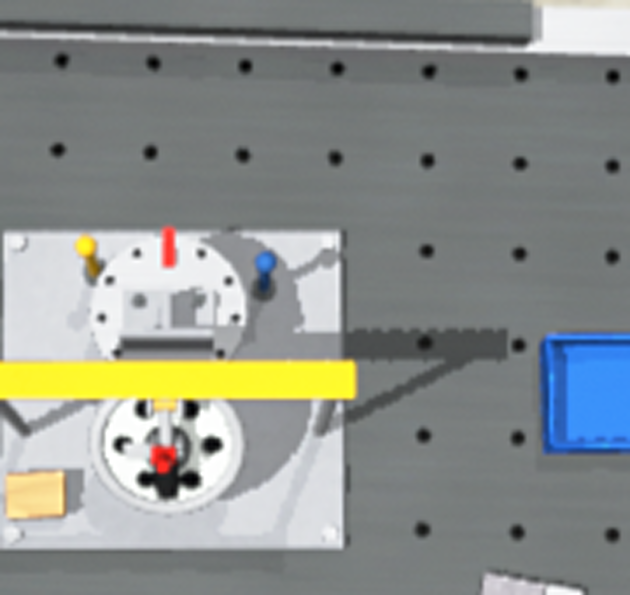

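View pics/scz.png

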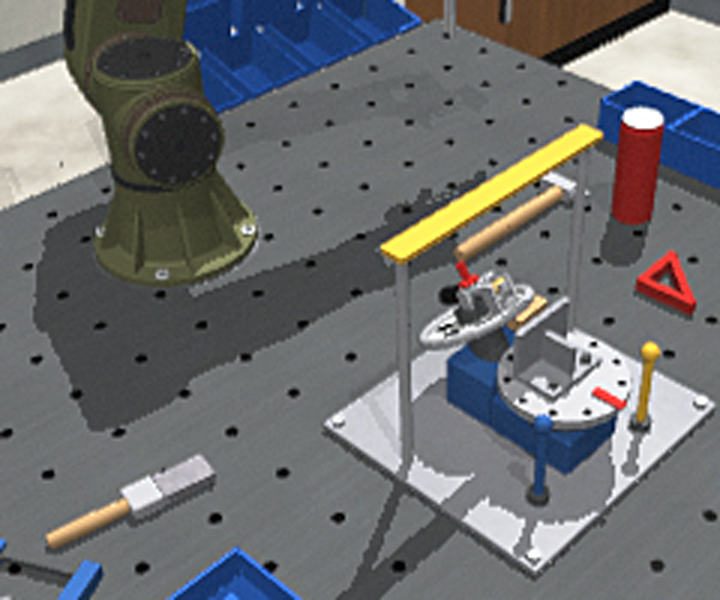

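Run:
```python
from h import *
np.set_printoptions(precision=4,suppress=True)
t=cam('top'); s=cam('scene')
for nm,c in(('top',t),('scene',s)):
    hsv=cv2.cvtColor(c['img'],cv2.COLOR_RGB2HSV)
    for col,lo,hi in(('yel',(18,140,110),(33,255,255)),('red',(0,150,90),(6,255,255)),('blue',(103,130,40),(118,255,255))):
        m=cv2.inRange(hsv,lo,hi); n,l,st,ce=cv2.connectedComponentsWithStats(m)
        for i in range(1,n):
            if st[i,4]>=8: 
                if (nm=='top' and 170<ce[i,0]<300 and 110<ce[i,1]<230) or (nm=='scene' and 220<ce[i,0]<370 and 120<ce[i,1]<290): print(nm,col,st[i],ce[i])
# corners
def z2(u,v,f,ox,oy): return ox+u/f,oy+v/f
for u,v in((3,230),(343,230),(345,548),(0,548)):
    print('plate corner',atz(t,*z2(u,v,3.5,180,60),0.012))
for u,v in((328,424),(538,576),(715,402)):
    print('plate corner scene',atz(s,*z2(u,v,3,120,90),0.012))
print('wheel c',atz(t,*z2(170,446,3.5,180,60),.13))
print('rail ends',atz(t,*z2(356,380,3.5,180,60),.325),atz(t,168.5,168.5,.325))
print(R.from_euler('xyz',ctrl.get_obs()['eef_rot']).as_matrix())
```

```text
top yel [202 128   6  11  38] [204.8421 132.1053]
top yel [ 168  163  114   14 1214] [225.6895 168.1442]
top red [227 125   3  11  32] [227.9688 130.1562]
top red [223 188   7   8  41] [226.3171 190.8293]
top blue [253 132   6  11  35] [255.4    136.0571]
scene yel [247 132  74  46 693] [282.2872 154.7475]
scene yel [332 204   8  27  85] [335.2118 215.2941]
scene red [324 131  17  34 417] [331.7146 147.8657]
scene red [332 174  20  21 202] [342.104 184.505]
scene red [272 177   7   9  34] [274.6176 181.4118]
scene red [318 219  11   7  31] [322.5161 222.3548]
scene blue [287 199   4   6  13] [289.     201.1538]
scene blue [269 205  56  50 766] [292.1971 228.8172]
plate corner [0.8048 0.2516 0.012 ]
plate corner [ 0.8157 -0.1108  0.012 ]
plate corner [ 0.4759 -0.1199  0.012 ]
plate corner [0.4658 0.2394 0.012 ]
plate corner scene [ 0.4873 -0.115   0.012 ]
plate corner scene [ 0.8241 -0.1107  0.012 ]
plate corner scene [0.8045 0.2506 0.012 ]
wheel c [0.5626 0.061  0.13  ]
rail ends [ 0.5989 -0.1052  0.325 ] [0.5892 0.2348 0.325 ]
[[-0.0001  0.2356  0.9719]
 [-0.0005  0.9719 -0.2356]
 [-1.     -0.0005 -0.    ]]
```

```bash
cat >> h.py <<'E'
PX,PY,YAW=0.5605,0.0635,0.030
def Rwm():
    a=np.deg2rad(34); Z=np.array([-np.sin(a),0,np.cos(a)]); X=np.array([np.cos(a),0,np.sin(a)]); Y=np.array([0,1.,0])
    return R.from_euler('z',YAW).as_matrix()@np.stack([X,Y,Z],1)
RW=Rwm()
def W(p): return (np.array([PX,PY,.13])+np.atleast_2d(np.array(p,float))*1e-3@RW.T)
def M(p): return np.array([PX,PY,0])+np.atleast_2d(np.array(p,float))*1e-3@R.from_euler('z',YAW).as_matrix().T
def circ(r,n=40):
    a=np.linspace(0,2*np.pi,n); return np.stack([r*np.cos(a),r*np.sin(a),0*a],1)
def overlay(c,name,x0,y0,w,h,f,extra=[]):
    im=cv2.cvtColor(c['img'],cv2.COLOR_RGB2BGR)[y0:y0+h,x0:x0+w]; im=cv2.resize(im,None,fx=f,fy=f,interpolation=cv2.INTER_CUBIC)
    def pl(P,col):
        q=((proj(c,P)-[x0,y0]+.5)*f).astype(int); cv2.polylines(im,[q.reshape(-1,1,2)],False,col,1)
    pl(W(circ(77)),(255,0,255)); pl(M(circ(78)+[140,0,112]),(0,255,0))
    pl(M([[18,-170,315],[50,-170,315],[50,170,315],[18,170,315],[18,-170,315]]),(255,255,0))
    pl(W([[12,0,42],[12,0,64]]),(0,255,0)); pl(W([[60,0,26],[-38,0,26]]),(255,255,0))
    for e in extra: pl(*e)
    cv2.imwrite('pics/'+name,im)
E
python3 - <<'E'
from h import *
overlay(cam('top'),'o1.png',170,110,120,120,5)
overlay(cam('scene'),'o2.png',220,120,150,120,5)
E
```

```text
(no output)
```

View pics/o1.png

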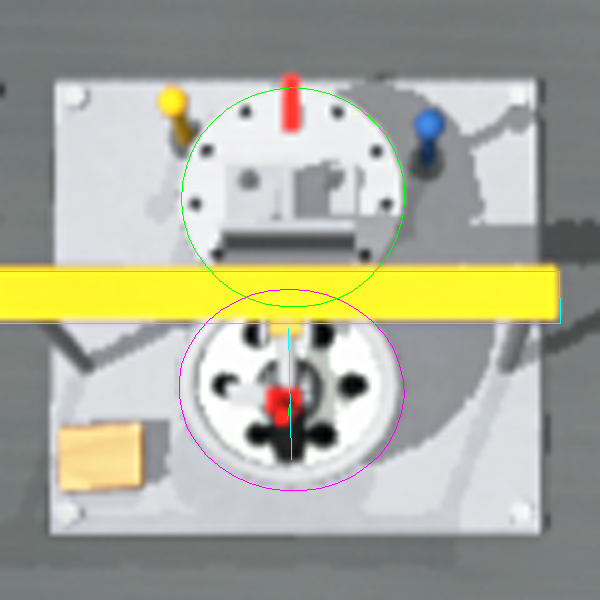

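View pics/o2.png

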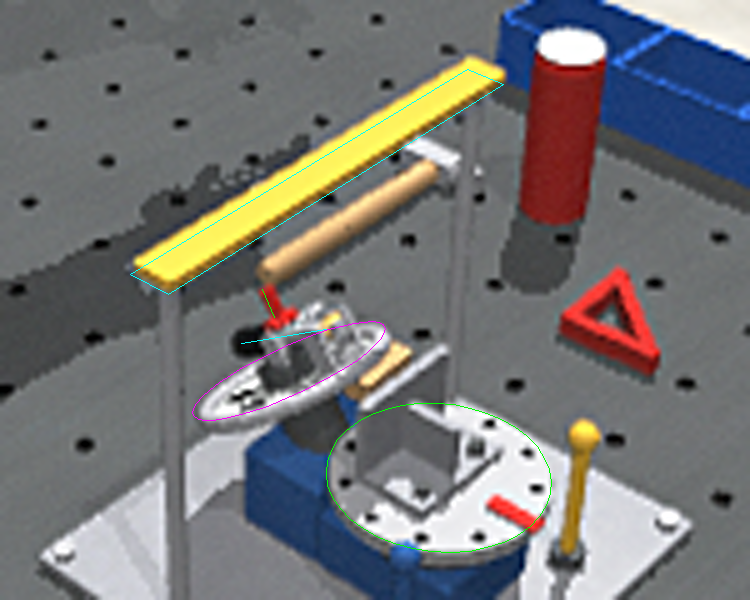

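```bash
cat >> h.py <<'E'
import json
def pose():
    o=ctrl.get_obs(); return np.array(o['ee_pos']),R.from_euler('xyz',o['eef_rot'])
def WR(tilt=0,roll=0): # tool along -zw, y=+yw ; tilt about yw (+: same sense as handle swing), deg
    B=np.stack([-RW[:,2],RW[:,1],RW[:,0]],1)
    return R.from_rotvec(RW[:,1]*np.deg2rad(tilt))*R.from_matrix(B)*R.from_rotvec([np.deg2rad(roll),0,0])
def plan(p0,r0,wps,g):
    """wps: list of (p,Rot,n) ; returns rounded rows"""
    p,r=np.array(p0),r0; rows=[]
    for (tp,tr,n) in wps:
        sp,sr=p.copy(),r; dv=(sr.inv()*tr).as_rotvec()
        for i in range(1,n+1):
            gp=sp+(np.array(tp)-sp)*i/n; gr=sr*R.from_rotvec(dv*i/n)
            d=np.round(r.inv().apply(gp-p)*1000,1); a=np.round((r.inv()*gr).as_rotvec(),3)
            rows.append([*map(float,d),*map(float,a),g]); p=p+r.apply(d/1000); r=r*R.from_rotvec(a)
    for i in range(0,len(rows),10): print(json.dumps([rows[i:i+10]]))
    return p,r
def wf(p): return (np.array(p)-np.array([PX,PY,.13]))@RW*1000
def st():
    o=ctrl.get_obs(); p,r=pose(); print('t',round(o['time_s'],2),'wf',wf(p).round(1),'F',np.round(o['force'],1),'w',round(o['grip_width']*1000,1),'q',np.round(o['qpos'],2))
    d=(WR().inv()*r).as_rotvec(degrees=True); print('rot dev deg',d.round(1))
E
python3 - <<'E'
from h import *
p,r=pose()
down=r
pA=np.array([.35,.30,.36])
plan(p,r,[(pA,R.from_rotvec([0,0,-0.5])*r,10)],50)
print()
q=W([12,0,150])[0]; print(q)
plan(pA,R.from_rotvec([0,0,-0.5])*r,[(q,WR(),10)],50)
E
```

```text
[[[-15.5, -17.6, 26.9, 0.05, 0.0, 0.0, 50], [-15.4, -16.2, 27.8, 0.05, 0.0, 0.0, 50], [-15.5, -14.8, 28.6, 0.05, 0.0, 0.0, 50], [-15.5, -13.4, 29.3, 0.05, 0.0, 0.0, 50], [-15.4, -11.9, 29.9, 0.05, 0.0, 0.0, 50], [-15.5, -10.4, 30.5, 0.05, 0.0, -0.0, 50], [-15.4, -8.8, 30.9, 0.05, 0.0, -0.0, 50], [-15.5, -7.3, 31.4, 0.05, 0.0, -0.0, 50], [-15.5, -5.8, 31.6, 0.05, 0.0, -0.0, 50], [-15.4, -4.1, 31.9, 0.05, 0.0, -0.0, 50]]]

[0.48660278 0.06128242 0.26106595]
[[[9.9, -8.5, 26.2, -0.074, -0.056, 0.023, 50], [11.1, -10.6, 24.8, -0.075, -0.057, 0.023, 50], [12.2, -12.7, 23.4, -0.074, -0.056, 0.022, 50], [13.2, -14.6, 21.6, -0.075, -0.056, 0.023, 50], [14.0, -16.5, 19.7, -0.074, -0.057, 0.023, 50], [14.6, -18.2, 17.6, -0.075, -0.056, 0.023, 50], [15.1, -19.7, 15.3, -0.074, -0.057, 0.023, 50], [15.5, -21.2, 12.9, -0.075, -0.056, 0.022, 50], [15.6, -22.4, 10.4, -0.074, -0.056, 0.023, 50], [15.6, -23.4, 7.9, -0.075, -0.057, 0.023, 50]]]
```

Run:
```python
from h import *
p,r=pose()
pA=np.array([.36,.28,.36]); rA=R.from_rotvec([0,0,0.27])*r
plan(p,r,[(pA,rA,10)],50)
q=W([12,0,150])[0]
plan(pA,rA,[(q,WR(),10)],50)
```

```text
[[[-15.5, -19.3, 28.4, -0.027, -0.0, -0.0, 50], [-15.4, -20.1, 27.8, -0.027, -0.0, -0.0, 50], [-15.5, -20.8, 27.4, -0.027, -0.0, -0.0, 50], [-15.5, -21.5, 26.7, -0.027, -0.0, -0.0, 50], [-15.4, -22.3, 26.1, -0.027, -0.0, -0.0, 50], [-15.5, -22.9, 25.6, -0.027, -0.0, -0.0, 50], [-15.4, -23.7, 24.9, -0.027, -0.0, -0.0, 50], [-15.5, -24.3, 24.2, -0.027, -0.0, -0.0, 50], [-15.5, -24.9, 23.6, -0.027, -0.0, -0.0, 50], [-15.4, -25.6, 22.9, -0.027, -0.0, -0.0, 50]]]
[[[9.9, -22.3, 11.9, 0.0, -0.059, -0.0, 50], [10.6, -22.2, 11.4, 0.0, -0.06, -0.0, 50], [11.2, -22.3, 10.7, 0.001, -0.059, -0.0, 50], [11.9, -22.3, 10.0, -0.0, -0.059, -0.0, 50], [12.4, -22.2, 9.3, 0.0, -0.06, -0.0, 50], [13.0, -22.3, 8.6, 0.0, -0.059, -0.0, 50], [13.4, -22.2, 7.8, 0.001, -0.059, -0.0, 50], [13.9, -22.3, 6.9, -0.0, -0.06, -0.0, 50], [14.3, -22.2, 6.2, -0.0, -0.059, -0.0, 50], [14.6, -22.3, 5.3, 0.0, -0.059, -0.0, 50]]]
```

Call:
{"name": "play_rows", "arguments": {"deltas": [[[-15.5,-19.3,28.4,-0.027,0,0,50],[-15.4,-20.1,27.8,-0.027,0,0,50],[-15.5,-20.8,27.4,-0.027,0,0,50],[-15.5,-21.5,26.7,-0.027,0,0,50],[-15.4,-22.3,26.1,-0.027,0,0,50],[-15.5,-22.9,25.6,-0.027,0,0,50],[-15.4,-23.7,24.9,-0.027,0,0,50],[-15.5,-24.3,24.2,-0.027,0,0,50],[-15.5,-24.9,23.6,-0.027,0,0,50],[-15.4,-25.6,22.9,-0.027,0,0,50]]], "grip_force": 10}}

```text
time_s: 1.35
ee_pos: [0.3606, 0.2788, 0.3609]
eef_rot: [0.544, 1.57, 0.578]
force: [-0.0, 0.5, 0.8]
grip_width: 0.05
```

Call:
{"name": "play_rows", "arguments": {"deltas": [[[9.9,-22.3,11.9,0,-0.059,0,50],[10.6,-22.2,11.4,0,-0.06,0,50],[11.2,-22.3,10.7,0,-0.059,0,50],[11.9,-22.3,10.0,0,-0.059,0,50],[12.4,-22.2,9.3,0,-0.06,0,50],[13.0,-22.3,8.6,0,-0.059,0,50],[13.4,-22.2,7.8,0,-0.059,0,50],[13.9,-22.3,6.9,0,-0.06,0,50],[14.3,-22.2,6.2,0,-0.059,0,50],[14.6,-22.3,5.3,0,-0.059,0,50]]]}}

```text
time_s: 2.35
ee_pos: [0.4871, 0.0604, 0.2611]
eef_rot: [-0.001, 0.975, 0.031]
force: [0.9, 0.5, -0.0]
grip_width: 0.0498
```

Run:
```python
from h import *
st()
c=cam('wrist'); overlay(c,'w1.png',0,0,512,384,1.5)
print(pose()[0], ray(c,256,192))
overlay(cam('scene'),'s1.png',200,60,170,130,4)
```

```text
t 2.35 wf [ 12.4  -0.9 149.8] F [ 0.9  0.5 -0. ] w 49.8 q [ 0.06 -0.2   2.03 -0.02  0.72 -1.53]
rot dev deg [-0.1 -0.2  0. ]
[0.48709633 0.05845246 0.25860241] (array([0.32773962, 0.05487859, 0.3676515 ]), array([ 0.74881454,  0.00879902, -0.66288304]))
```

View pics/w1.png

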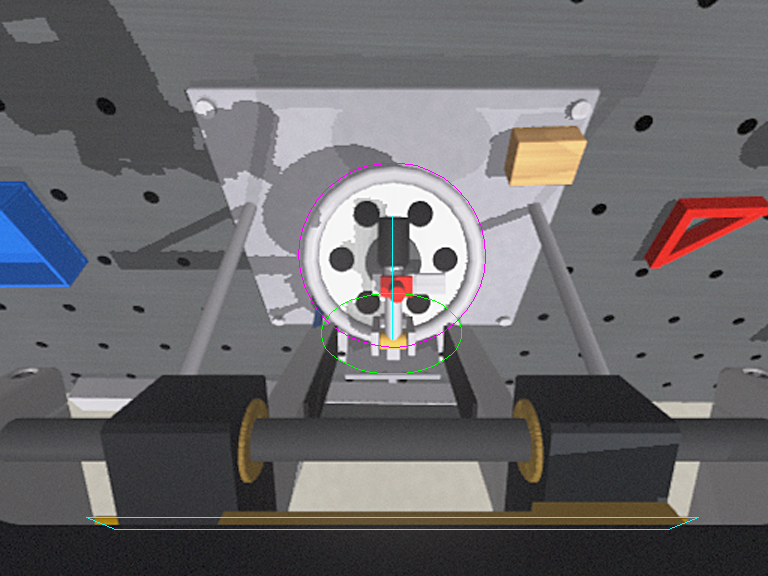

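View pics/s1.png

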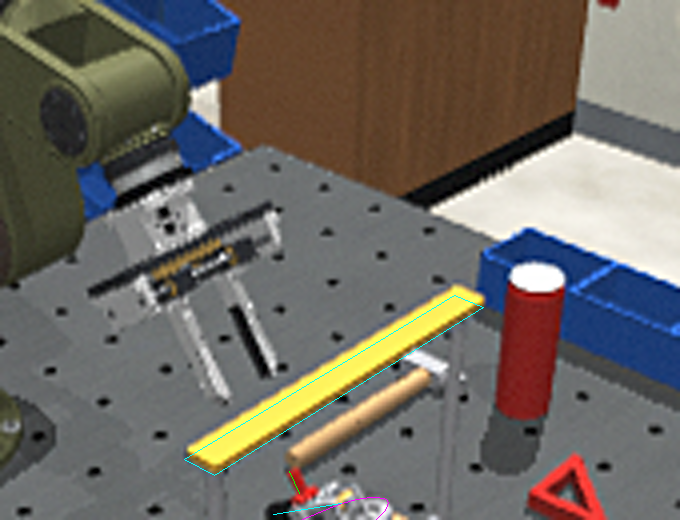

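Call:
{"name": "play_rows", "arguments": {"deltas": [[[21,1,0,0,0,0,50],[21,1,0,0,0,0,50],[21,1,0,0,0,0,50],[21,0,0,0,0,0,50],[19,0,0,0,0,0,40],[0,0,0,0,0,0,34]]], "grip_force": 5}}

```text
time_s: 3.05
ee_pos: [0.5441, 0.0668, 0.1741]
eef_rot: [0.0, 0.981, 0.033]
force: [-1.2, 0.2, -0.2]
grip_width: 0.0375
```

Run:
```python
from h import *
st()
c=cam('wrist'); overlay(c,'w2.png',150,100,212,160,3.5)
overlay(cam('scene'),'s2.png',220,100,150,110,5)
```

```text
t 3.05 wf [11.2  3.8 45.7] F [-1.2  0.2 -0.2] w 37.5 q [ 0.06  0.05  2.01 -0.04  0.49 -1.51]
rot dev deg [-0.1  0.2  0.1]
```

View pics/w2.png

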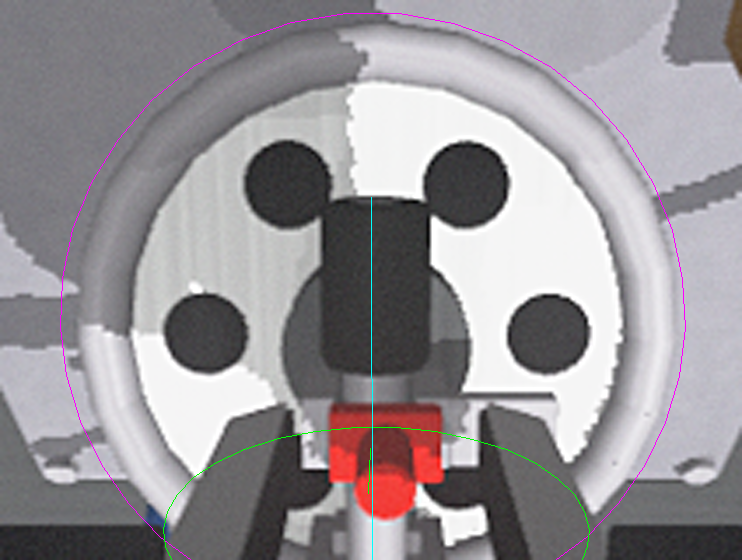

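View pics/s2.png

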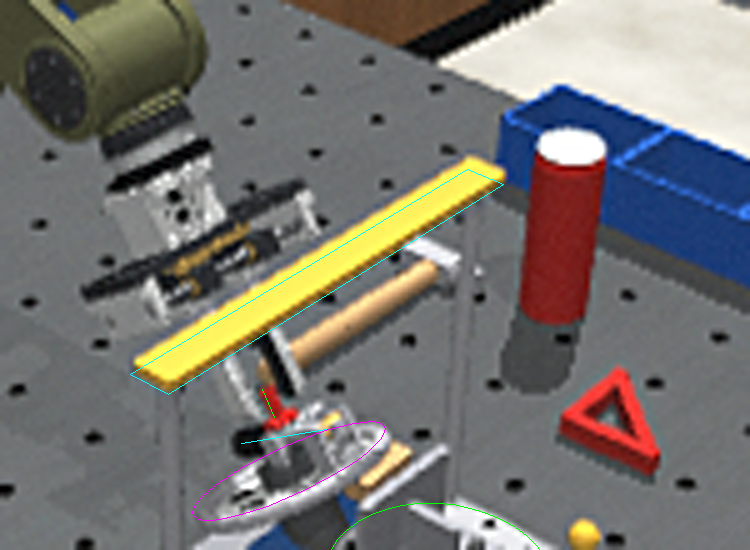

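Call:
{"name": "play_rows", "arguments": {"deltas": [[[0,0,0,0,0,0,9],[0,0,0,0,0,0,9],[0,0,0,0,0,0,9],[0,0,0,0,0,0,9],[0,0,0,0,0,0,9]]], "grip_force": 8}}

```text
time_s: 3.65
ee_pos: [0.5443, 0.0663, 0.1764]
eef_rot: [0.0, 0.977, 0.032]
force: [-6.1, 0.8, 6.5]
grip_width: 0.0119
```

Call:
{"name": "play_rows", "arguments": {"deltas": [[[0,4,0,0,0,0,9],[0,4,0,0,0,0,9],[0,4,0,0,0,0,9],[0,4,0,0,0,0,9],[0,3,0,0,0,0,9],[0,2,0,0,0,0,9],[0,0,0,0,0,0,9]]]}}

```text
time_s: 4.35
ee_pos: [0.5437, 0.0873, 0.1764]
eef_rot: [-0.0, 0.977, 0.032]
force: [-5.0, -0.9, 6.5]
grip_width: 0.0115
```

Run:
```python
from h import *
st()
c=cam('wrist'); overlay(c,'w3.png',150,100,212,160,3.5)
```

```text
t 4.35 wf [12.6 24.3 47.4] F [-5.  -0.9  6.5] w 11.5 q [ 0.12  0.05  2.   -0.1   0.5  -1.42]
rot dev deg [-0.1 -0.   0.1]
```

View pics/w3.png

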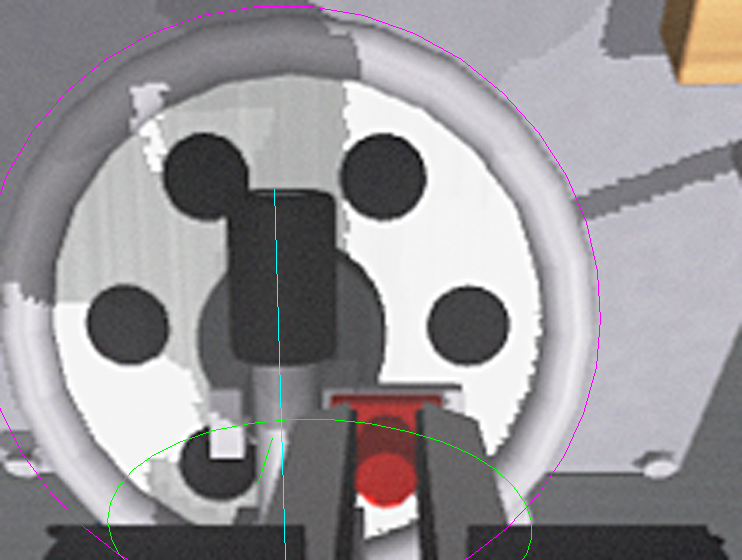

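Call:
{"name": "play_rows", "arguments": {"deltas": [[[0,1.5,0,0,0,0,9],[0,1.5,0,0,0,0,9],[0,1,0,0,0,0,9],[0,0,0,0,0,0,9]]]}}

```text
time_s: 4.8
ee_pos: [0.5436, 0.0898, 0.1764]
eef_rot: [-0.003, 0.977, 0.028]
force: [-4.9, -16.5, 7.7]
grip_width: 0.0119
```

Run:
```python
from h import *
st()
c=cam('wrist'); overlay(c,'w4.png',150,100,212,160,3.5)
```

```text
t 4.8 wf [12.6 26.8 47.4] F [ -4.9 -16.5   7.7] w 11.9 q [ 0.12  0.05  2.   -0.11  0.5  -1.4 ]
rot dev deg [-0.1 -0.  -0.1]
```

View pics/w4.png

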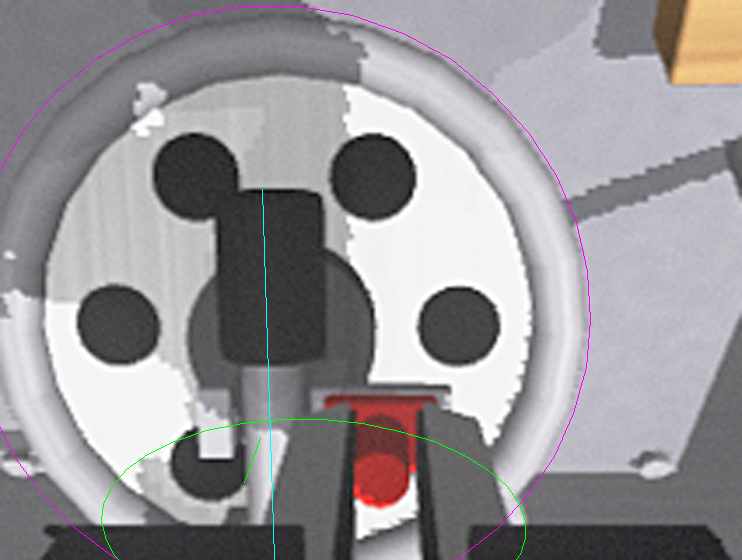

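Call:
{"name": "play_rows", "arguments": {"deltas": [[[0,-1.5,0,0,0,0,20],[0,0,0,0,0,0,30],[-10,0,0,0,0,0,34],[-20,0,0,0,0,0,34],[-15,-5,-10,0,0,0,40],[0,-10,-13,0,0,0,42],[0,-9,-13,0,0,0,42],[0,0,0,0,0,0,42]]]}}

```text
time_s: 5.65
ee_pos: [0.4881, 0.0635, 0.1927]
eef_rot: [0.0, 0.978, 0.032]
force: [-0.6, 0.5, -0.0]
grip_width: 0.0423
```

```bash
sed -i 's/^PX,PY,YAW=.*/PX,PY,YAW=0.5605,0.0645,0.030/' h.py
python3 - <<'E'
from h import *
st()
c=cam('wrist'); overlay(c,'w5.png',130,80,232,180,3.3)
print(wf(ray(c,256,192)[0]))
E
```

```text
t 5.65 wf [-24.9   1.2  92.5] F [-0.6  0.5 -0. ] w 42.3 q [ 0.07 -0.11  2.12 -0.04  0.54 -1.51]
rot dev deg [-0.1  0.1  0.1]
[-96.87513468   0.4708741  270.2281482 ]
```

View pics/w5.png

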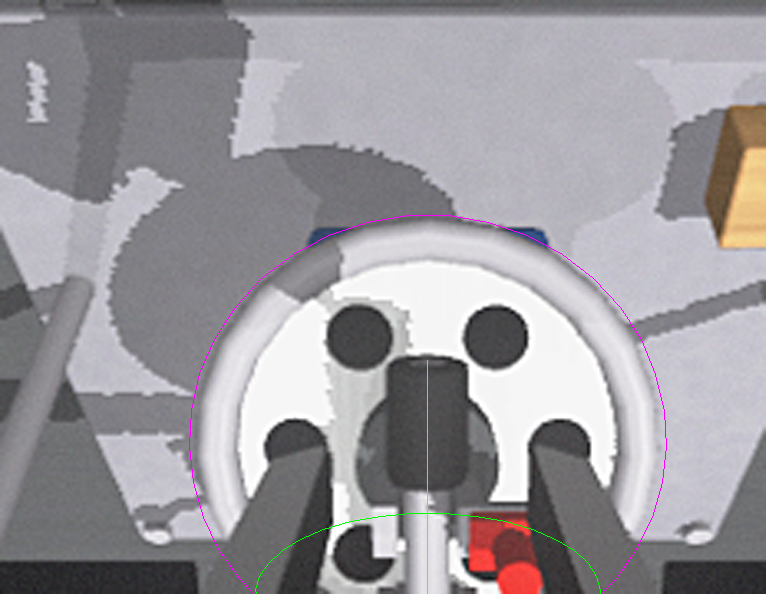

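Call:
{"name": "play_rows", "arguments": {"deltas": [[[18,0,0,0,0,0,42],[18,0,0,0,0,0,42],[18,0,0,0,0,0,42],[14,0,0,0,0,0,42],[9,0,0,0,0,0,42],[0,0,0,0,0,0,30],[0,0,0,0,0,0,20],[0,0,0,0,0,0,20],[0,0,0,0,0,0,20]]], "grip_force": 8}}

```text
time_s: 6.6
ee_pos: [0.5323, 0.0652, 0.1297]
eef_rot: [-0.0, 0.977, 0.032]
force: [0.4, -2.5, 0.3]
grip_width: 0.0239
```

Run:
```python
from h import *
st();st()
c=cam('wrist'); overlay(c,'w6.png',130,80,232,180,3.3)
st()
p,r=pose()
h=np.array([60,0,26])
P=[];N=21;ra=84.3
w0=h+ra*np.array([-1,0,0]);pr=w0
for i in range(1,N+1):
    t=np.deg2rad(91.5*i/N); q=h+ra*np.array([-np.cos(t),0,np.sin(t)])
    d=q-pr; print([round(-d[2],1),0,round(d[0],1)]); pr=q
```

```text
t 6.6 wf [-23.5   1.5  15.5] F [ 0.4 -2.5  0.3] w 23.9 q [ 0.06  0.1   2.08 -0.05  0.37 -1.5 ]
rot dev deg [-0.1 -0.   0.1]
t 6.6 wf [-23.5   1.5  15.5] F [ 0.4 -2.5  0.3] w 23.9 q [ 0.06  0.1   2.08 -0.05  0.37 -1.5 ]
rot dev deg [-0.1 -0.   0.1]
t 6.65 wf [-23.5   1.5  15.4] F [-0.1 -3.  -0.1] w 23.7 q [ 0.06  0.1   2.08 -0.05  0.37 -1.5 ]
rot dev deg [-0.1 -0.   0.1]
[np.float64(-6.4), 0, np.float64(0.2)]
[np.float64(-6.4), 0, np.float64(0.7)]
[np.float64(-6.3), 0, np.float64(1.2)]
[np.float64(-6.2), 0, np.float64(1.7)]
[np.float64(-6.0), 0, np.float64(2.2)]
[np.float64(-5.9), 0, np.float64(2.6)]
[np.float64(-5.6), 0, np.float64(3.0)]
[np.float64(-5.4), 0, np.float64(3.5)]
[np.float64(-5.1), 0, np.float64(3.9)]
[np.float64(-4.8), 0, np.float64(4.2)]
[np.float64(-4.5), 0, np.float64(4.6)]
[np.float64(-4.1), 0, np.float64(4.9)]
[np.float64(-3.7), 0, np.float64(5.2)]
[np.float64(-3.3), 0, np.float64(5.5)]
[np.float64(-2.9), 0, np.float64(5.7)]
[np.float64(-2.4), 0, np.float64(5.9)]
[np.float64(-2.0), 0, np.float64(6.1)]
[np.float64(-1.5), 0, np.float64(6.2)]
[np.float64(-1.0), 0, np.float64(6.3)]
[np.float64(-0.6), 0, np.float64(6.4)]
[np.float64(-0.1), 0, np.float64(6.4)]
```

View pics/w6.png

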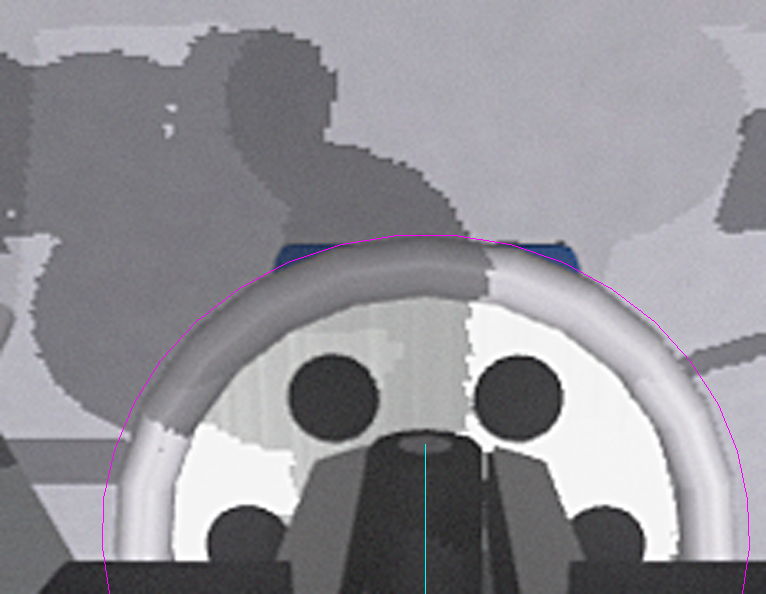

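Call:
{"name": "play_rows", "arguments": {"deltas": [[[0,-0.7,0,0,0,0,20],[-6.4,0,0.2,0,0,0,20],[-6.4,0,0.7,0,0,0,20],[-6.3,0,1.2,0,0,0,20],[-6.2,0,1.7,0,0,0,20],[-6.0,0,2.2,0,0,0,20]]]}}

```text
time_s: 7.25
ee_pos: [0.5195, 0.0642, 0.1589]
eef_rot: [-0.0, 0.978, 0.032]
force: [0.7, -1.0, -1.1]
grip_width: 0.0237
```

Run:
```python
from h import *
st()
overlay(cam('scene'),'s3.png',220,100,150,110,5)
```

```text
t 7.25 wf [-17.8   1.   46.9] F [ 0.7 -1.  -1.1] w 23.7 q [ 0.06  0.01  2.09 -0.04  0.45 -1.51]
rot dev deg [-0.1  0.   0.1]
```

View pics/s3.png

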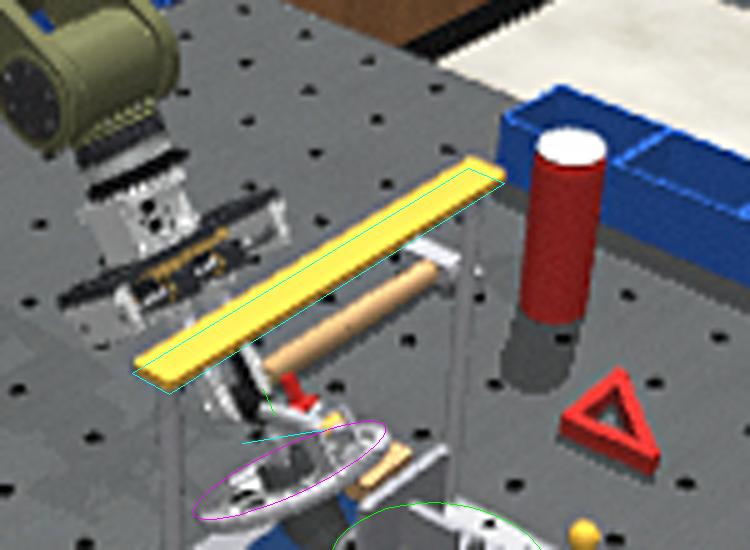

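Handle is lifting (shank rising, knob clear). Continue the arc.

Call:
{"name": "play_rows", "arguments": {"deltas": [[[-5.9,0,2.6,0,0,0,20],[-5.6,0,3.0,0,0,0,20],[-5.4,0,3.5,0,0,0,20],[-5.1,0,3.9,0,0,0,20],[-4.8,0,4.2,0,0,0,20],[-4.5,0,4.6,0,0,0,20],[-4.1,0,4.9,0,0,0,20],[0,0,0,0,0,0,20]]]}}

```text
time_s: 8.1
ee_pos: [0.5225, 0.0643, 0.2035]
eef_rot: [-0.0, 0.977, 0.032]
force: [-1.9, -1.6, 0.9]
grip_width: 0.0236
```

Run:
```python
from h import *
st()
c=cam('wrist','w7.png')
overlay(cam('scene'),'s4.png',220,100,150,110,5)
```

```text
t 8.1 wf [ 9.6  0.9 82.2] F [-1.9 -1.6  0.9] w 23.6 q [ 0.06 -0.05  2.03 -0.03  0.56 -1.52]
rot dev deg [-0.1 -0.   0.1]
```

View pics/s4.png

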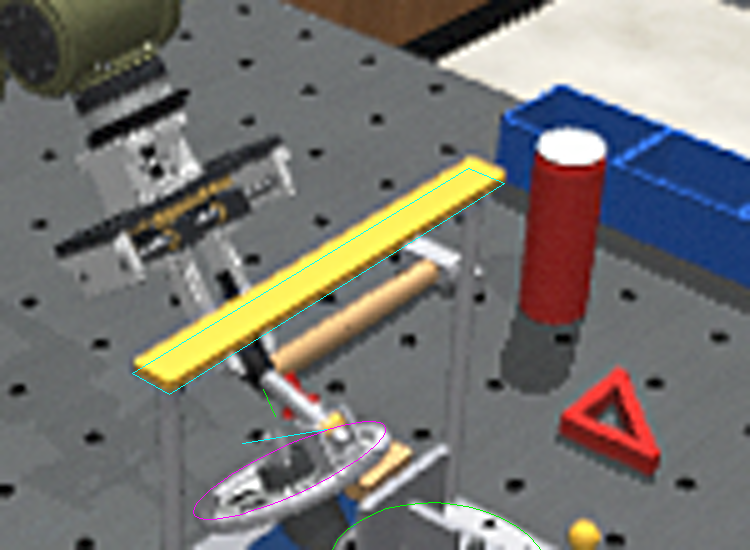

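View pics/w7.png

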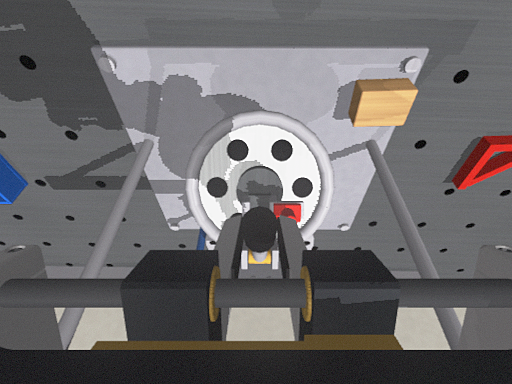

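Call:
{"name": "play_rows", "arguments": {"deltas": [[[-3.7,-0.3,5.2,0,0,0,20],[-3.3,0,5.5,0,0,0,20],[-2.9,0,5.7,0,0,0,20],[-2.4,0,5.9,0,0,0,20],[-2.0,0,6.1,0,0,0,20],[-1.5,0,6.2,0,0,0,20],[-1.0,0,6.3,0,0,0,20],[-0.5,0,4,0,0,0,20],[0,0,0,0,0,0,20]]]}}

```text
time_s: 9.1
ee_pos: [0.5502, 0.0649, 0.2426]
eef_rot: [-0.0, 0.977, 0.032]
force: [-3.1, -0.9, 2.9]
grip_width: 0.0238
```

Run:
```python
from h import *
st()
c=cam('wrist','w8.png')
overlay(cam('scene'),'s5.png',220,100,150,110,5)
```

```text
t 9.1 wf [54.4  0.7 99.1] F [-3.1 -0.9  2.9] w 23.8 q [ 0.06 -0.03  1.91 -0.02  0.66 -1.53]
rot dev deg [-0.1 -0.   0.1]
```

View pics/s5.png

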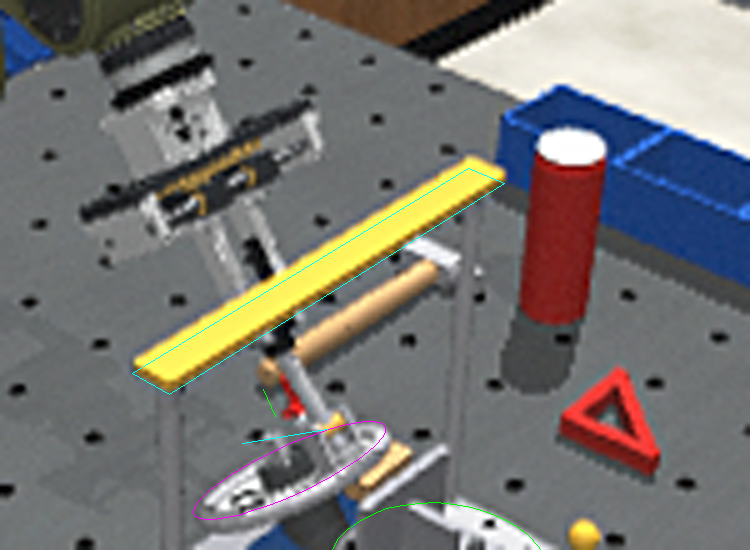

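View pics/w8.png

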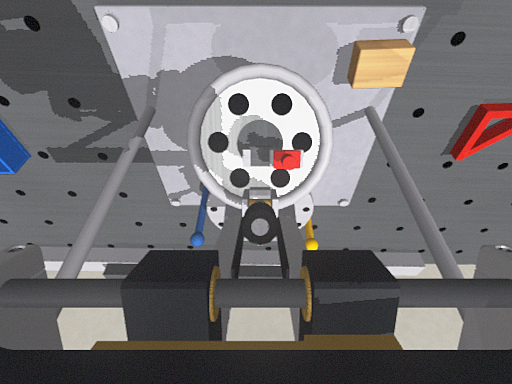

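Call:
{"name": "play_rows", "arguments": {"deltas": [[[-0.2,0,2,0,0,0,20],[0,0,2,0,0,0,20],[0,0,1.5,0,0,0,20],[0,0,0,0,0,0,20]]]}}

```text
time_s: 9.6
ee_pos: [0.5543, 0.065, 0.2455]
eef_rot: [0.0, 0.978, 0.032]
force: [-4.3, -0.6, 2.8]
grip_width: 0.0237
```

```bash
cat >> h.py <<'E'
def fw():
    print('Fw',(np.array(ctrl.get_obs()['force'])@RW).round(1))
E
python3 - <<'E'
from h import *
st();fw()
c=cam('wrist','w9.png')
E
```

```text
t 9.6 wf [59.4  0.7 99.2] F [-4.3 -0.6  2.8] w 23.7 q [ 0.06 -0.02  1.9  -0.02  0.67 -1.53]
rot dev deg [-0.1  0.   0.1]
Fw [-2.  -0.5  4.7]
```

Call:
{"name": "play_rows", "arguments": {"deltas": [[[-1.0,0,0,0,0,0,20],[-1,0,0,0,0,0,20],[0,0,1,0,0,0,20],[0,0,1,0,0,0,20],[0,0,0,0,0,0,20]]]}}

```text
time_s: 10.15
ee_pos: [0.5547, 0.065, 0.2477]
eef_rot: [-0.0, 0.978, 0.032]
force: [3.0, -0.8, -5.5]
grip_width: 0.0233
```

Run:
```python
from h import *
st();fw()
cam('wrist','w9.png')
overlay(cam('scene'),'s6.png',220,100,150,110,5)
```

```text
t 10.15 wf [ 61.    0.7 100.8] F [ 3.  -0.8 -5.5] w 23.3 q [ 0.06 -0.02  1.89 -0.02  0.67 -1.53]
rot dev deg [-0.1  0.1  0.1]
Fw [-0.6 -0.9 -6.2]
```

View pics/s6.png

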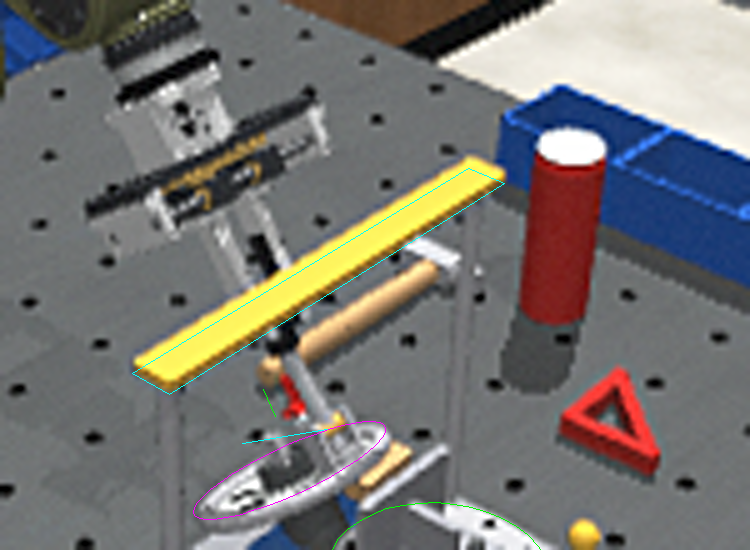

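View pics/w9.png

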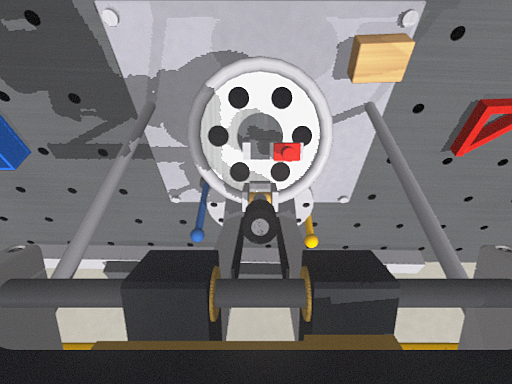

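Call:
{"name": "play_rows", "arguments": {"deltas": [[[0,0,1,0,0,0,20],[0,0,1,0,0,0,20],[0,0,0,0,0,0,20]]]}}

```text
time_s: 10.55
ee_pos: [0.5565, 0.0651, 0.2494]
eef_rot: [-0.0, 0.978, 0.032]
force: [2.4, -0.7, -4.8]
grip_width: 0.0236
```

Run:
```python
from h import *
st();fw()
```

```text
t 10.55 wf [ 63.5   0.7 101.2] F [ 2.4 -0.7 -4.8] w 23.6 q [ 0.06 -0.02  1.89 -0.02  0.68 -1.53]
rot dev deg [-0.1  0.   0.1]
Fw [-0.7 -0.8 -5.3]
```

Call:
{"name": "play_rows", "arguments": {"deltas": [[[0,0,1,0,0,0,20],[0,0,1,0,0,0,20],[0,0,0,0,0,0,20]]]}}

```text
time_s: 10.85
ee_pos: [0.5582, 0.0651, 0.2506]
eef_rot: [-0.0, 0.977, 0.032]
force: [0.2, -1.5, -2.2]
grip_width: 0.0234
```

Run:
```python
from h import *
st();fw()
c=cam('wrist'); print(1)
overlay(c,'w10.png',150,50,212,220,2.7,[(W([[60,0,26],[60,0,116]]),(0,0,255))])
```

```text
t 10.85 wf [ 65.5   0.7 101.3] F [ 0.2 -1.5 -2.2] w 23.4 q [ 0.06 -0.01  1.88 -0.02  0.68 -1.53]
rot dev deg [-0.1 -0.   0.1]
Fw [-1.1 -1.5 -1.9]
1
```

View pics/w10.png

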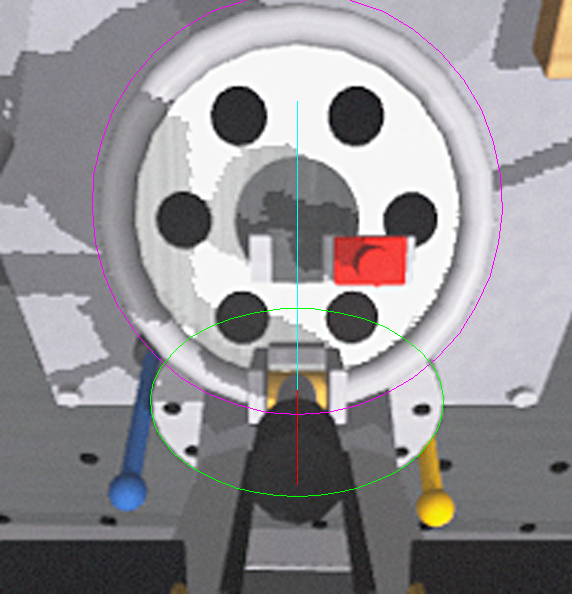

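Call:
{"name": "play_rows", "arguments": {"deltas": [[[0,0,1,0,0,0,20],[0,0,1,0,0,0,20],[0,0,0,0,0,0,20]]]}}

```text
time_s: 11.2
ee_pos: [0.5598, 0.0652, 0.2517]
eef_rot: [0.0, 0.977, 0.032]
force: [-1.2, -1.0, 0.0]
grip_width: 0.0235
```

Run:
```python
from h import *
st();fw()
c=cam('wrist')
overlay(c,'w11.png',200,130,112,120,5,[(W([[60,0,26],[60,0,124]]),(0,0,255)),(W(circ(12)+[60,0,124]),(0,0,255))])
```

```text
t 11.2 wf [ 67.5   0.7 101.3] F [-1.2 -1.   0. ] w 23.5 q [ 0.06 -0.01  1.88 -0.02  0.68 -1.53]
rot dev deg [-0.1 -0.   0.1]
Fw [-1.  -1.   0.7]
```

View pics/w11.png

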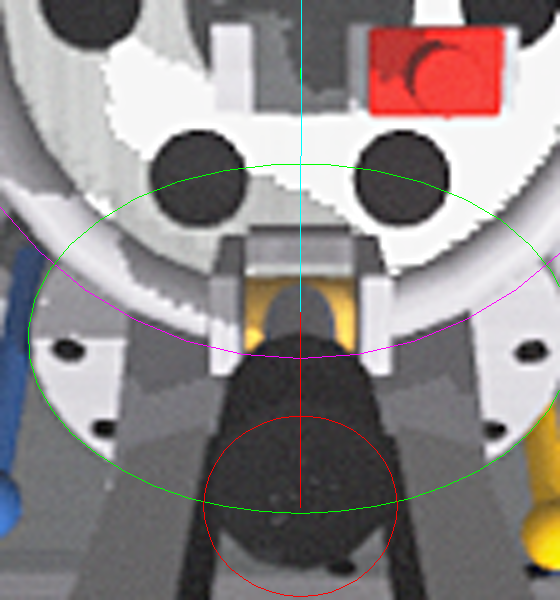

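Run:
```python
from h import *
c=cam('scene')
def hl(t,r0=0,r1=98):
    t=np.deg2rad(t); d=np.array([-np.cos(t),0,np.sin(t)]); h=np.array([60,0,26.]); return W([h+r0*d,h+r1*d])
overlay(c,'s7.png',255,145,60,60,11,[(hl(90),(0,0,255)),(hl(84),(0,255,0))])
```

```text
(no output)
```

View pics/s7.png

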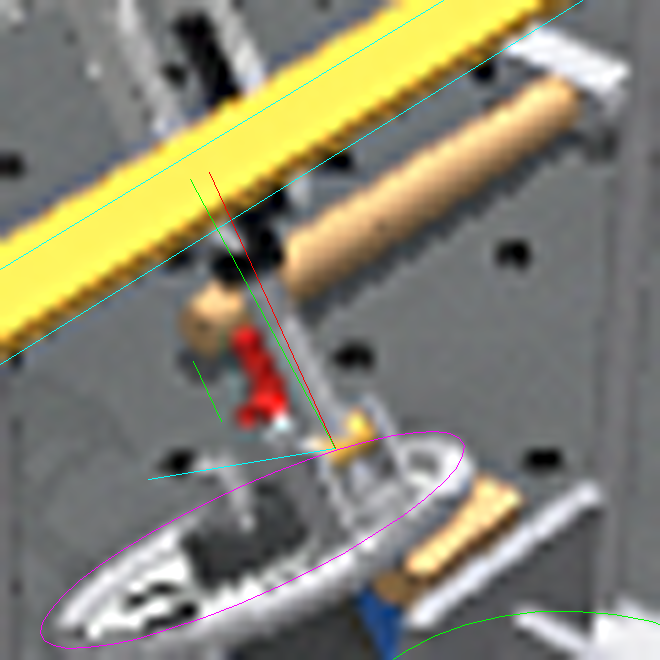

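Call:
{"name": "play_rows", "arguments": {"deltas": [[[0,0,0,0,0,0,20],[0,0,0,0,0,0,20],[0,0,1,0,0,0,20],[0,0,1,0,0,0,20],[0,0,0,0,0,0,20]]], "grip_force": 25}}

```text
time_s: 11.8
ee_pos: [0.5613, 0.0653, 0.2526]
eef_rot: [0.0, 0.978, 0.032]
force: [-3.3, -0.6, 1.8]
grip_width: 0.0233
```

Run:
```python
from h import *
st();fw()
c=cam('wrist')
overlay(c,'w12.png',200,130,112,120,5,[(W([[60,0,26],[60,0,124]]),(0,0,255)),(W(circ(12)+[60,0,124]),(0,0,255))])
c=cam('scene')
def hl(t,r0=0,r1=98):
    t=np.deg2rad(t); d=np.array([-np.cos(t),0,np.sin(t)]); h=np.array([60,0,26.]); return W([h+r0*d,h+r1*d])
overlay(c,'s8.png',255,145,60,60,11,[(hl(90),(0,0,255))])
```

```text
t 11.8 wf [ 69.2   0.7 101.1] F [-3.3 -0.6  1.8] w 23.3 q [ 0.06 -0.01  1.87 -0.02  0.69 -1.53]
rot dev deg [-0.1  0.   0.1]
Fw [-1.7 -0.5  3.3]
```

View pics/s8.png

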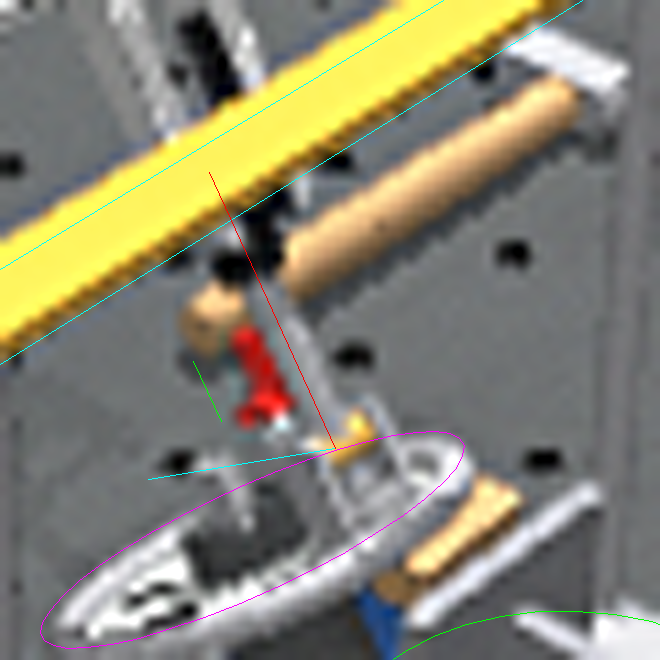

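View pics/w12.png

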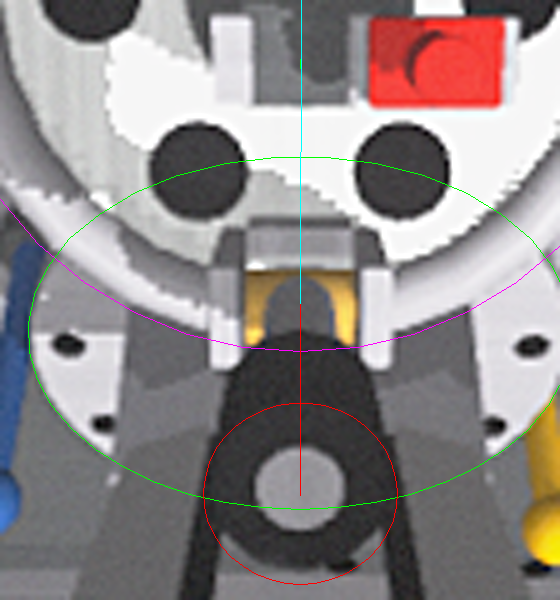

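Call:
{"name": "play_rows", "arguments": {"deltas": [[[-0.6,0,1,0,0,0,20],[0,0,1,0,0,0,20],[0,0,0,0,0,0,20]]]}}

```text
time_s: 12.2
ee_pos: [0.5625, 0.0653, 0.2536]
eef_rot: [0.0, 0.979, 0.032]
force: [-1.2, 0.1, -4.7]
grip_width: 0.0226
```

```bash
cat >> h.py <<'E'
def hd(n,L=124): 
    c=cam('wrist'); overlay(c,n,200,130,112,120,5,[(W([[60,0,26],[60,0,L]]),(0,0,255)),(W(circ(12)+[60,0,L]),(0,0,255))])
E
python3 - <<'E'
from h import *
st();fw(); hd('w13.png')
E
```

```text
t 12.2 wf [ 70.8   0.7 101.3] F [-1.2  0.1 -4.7] w 22.6 q [ 0.06 -0.01  1.87 -0.02  0.69 -1.53]
rot dev deg [-0.1  0.1  0.1]
Fw [-3.6  0.1 -3.3]
```

View pics/w13.png

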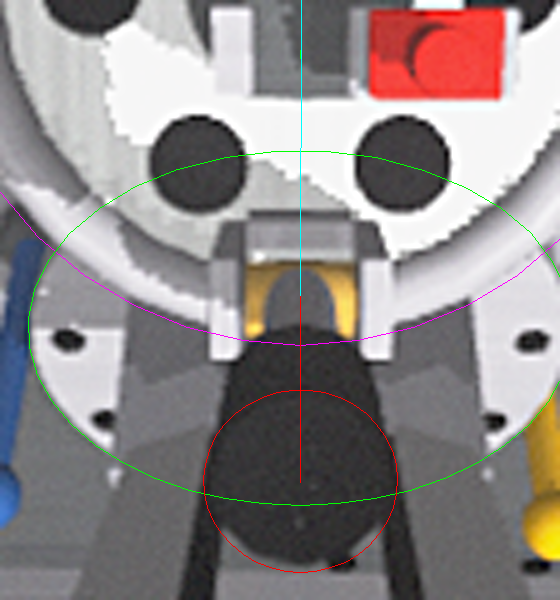

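Call:
{"name": "play_rows", "arguments": {"deltas": [[[0,0,0.5,0,0,0,20],[1.5,0,0,0,0,0,20],[1.5,0,0,0,0,0,20],[1,0,0,0,0,0,20]]]}}

```text
time_s: 12.65
ee_pos: [0.5653, 0.0654, 0.2515]
eef_rot: [-0.0, 0.977, 0.032]
force: [-6.3, -1.5, 0.8]
grip_width: 0.0225
```

Run:
```python
from h import *
st();fw(); hd('w14.png')
```

```text
t 12.65 wf [72.   0.8 98. ] F [-6.3 -1.5  0.8] w 22.5 q [ 0.06  0.    1.86 -0.02  0.68 -1.53]
rot dev deg [-0.1  0.   0.1]
Fw [-4.8 -1.3  4.2]
```

View pics/w14.png

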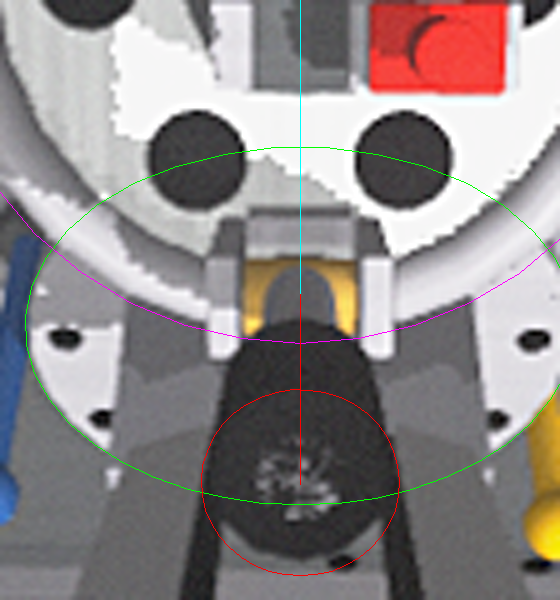

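Call:
{"name": "play_rows", "arguments": {"deltas": [[[1.5,0,0,0,0,0,20],[1.5,0,0,0,0,0,20],[1,0,0,0,0,0,20],[0,0,0,0,0,0,20]]]}}

```text
time_s: 13.1
ee_pos: [0.5675, 0.0655, 0.2481]
eef_rot: [-0.0, 0.978, 0.032]
force: [-5.1, -0.4, -2.4]
grip_width: 0.0227
```

Run:
```python
from h import *
st();fw(); hd('w15.png',116)
```

```text
t 13.1 wf [71.9  0.8 93.9] F [-5.1 -0.4 -2.4] w 22.7 q [ 0.06  0.01  1.86 -0.02  0.67 -1.53]
rot dev deg [-0.1  0.   0.1]
Fw [-5.6 -0.2  0.8]
```

View pics/w15.png

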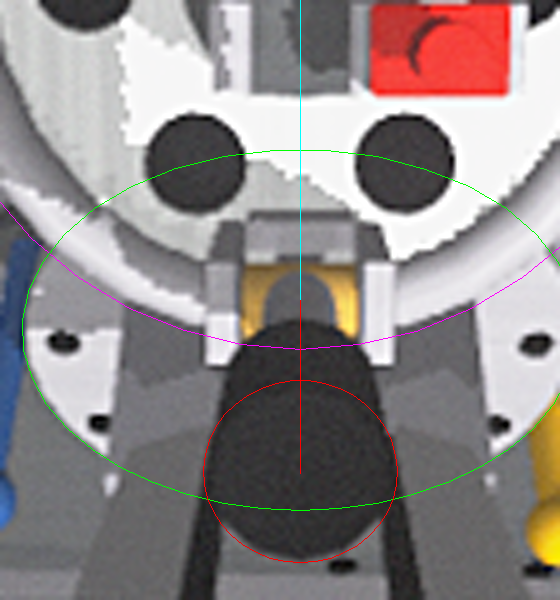

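Call:
{"name": "play_rows", "arguments": {"deltas": [[[1.5,0,0,0,0,0,20],[1.5,0,0,0,0,0,20],[0,0,0,0,0,0,20]]]}}

```text
time_s: 13.45
ee_pos: [0.5699, 0.0656, 0.2476]
eef_rot: [0.0, 0.974, 0.032]
force: [-11.2, -1.1, 10.6]
grip_width: 0.0219
```

Run:
```python
from h import *
st();fw(); hd('w16.png',116)
```

```text
t 13.45 wf [73.6  0.8 92.2] F [-11.2  -1.1  10.6] w 21.9 q [ 0.06  0.01  1.86 -0.02  0.67 -1.53]
rot dev deg [-0.1 -0.2  0.1]
Fw [-3.4 -0.8 15.1]
```

View pics/w16.png

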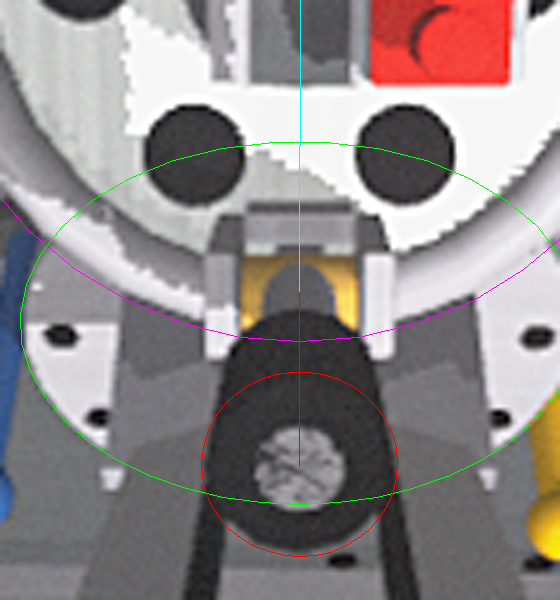

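Call:
{"name": "play_rows", "arguments": {"deltas": [[[-1,0,0,0,0,0,24],[0,0,0,0,0,0,28],[0,0,0,0,0,0,34],[0,0,0,0,0,0,34],[0,0,0,0,0,0,34]]], "grip_force": 8}}

```text
time_s: 14.0
ee_pos: [0.5687, 0.0655, 0.2462]
eef_rot: [0.0, 0.978, 0.032]
force: [-0.2, 0.8, -0.0]
grip_width: 0.0344
```

Run:
```python
from h import *
st();fw(); hd('w17.png',116)
```

```text
t 14.0 wf [71.8  0.7 91.7] F [-0.2  0.8 -0. ] w 34.4 q [ 0.06  0.01  1.86 -0.02  0.67 -1.53]
rot dev deg [-0.1  0.   0.1]
Fw [-0.1  0.8  0.1]
```

View pics/w17.png

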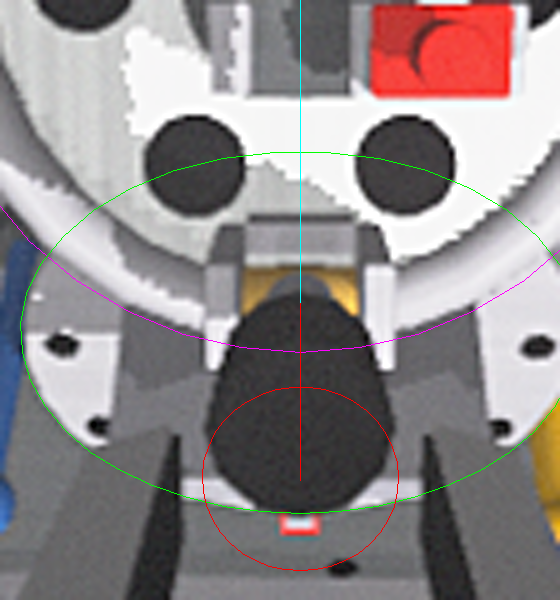

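Call:
{"name": "play_rows", "arguments": {"deltas": [[[0,-0.5,-4,0,0,0,34],[2,0,-4,0,0,0,34],[3,0,-4,0,0,0,34],[3,0,-3.5,0,0,0,34],[0,0,0,0,0,0,34]]]}}

```text
time_s: 14.55
ee_pos: [0.5599, 0.0647, 0.23]
eef_rot: [-0.0, 0.979, 0.032]
force: [-0.1, 0.3, 0.2]
grip_width: 0.0341
```

Run:
```python
from h import *
st();fw(); hd('w18.png',116)
overlay(cam('scene'),'s9.png',255,145,60,60,11,[(W([[60,0,26],[60,0,116]]),(0,0,255))])
```

```text
t 14.55 wf [55.4  0.2 83.2] F [-0.1  0.3  0.2] w 34.1 q [ 0.06  0.01  1.91 -0.02  0.63 -1.53]
rot dev deg [-0.1  0.1  0.1]
Fw [0.1 0.3 0.2]
```

View pics/w18.png

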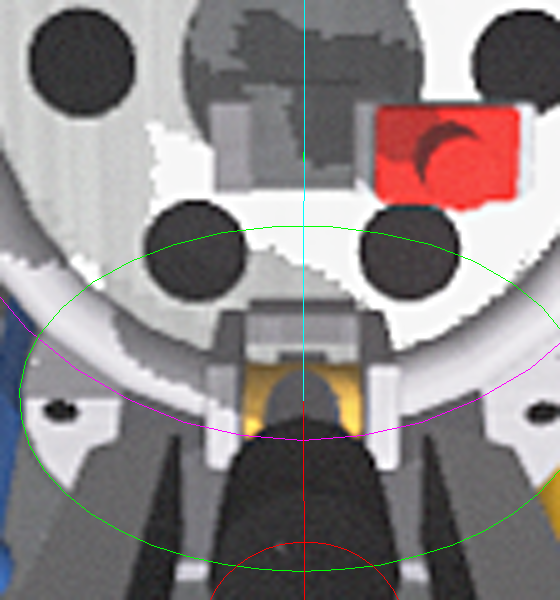

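View pics/s9.png

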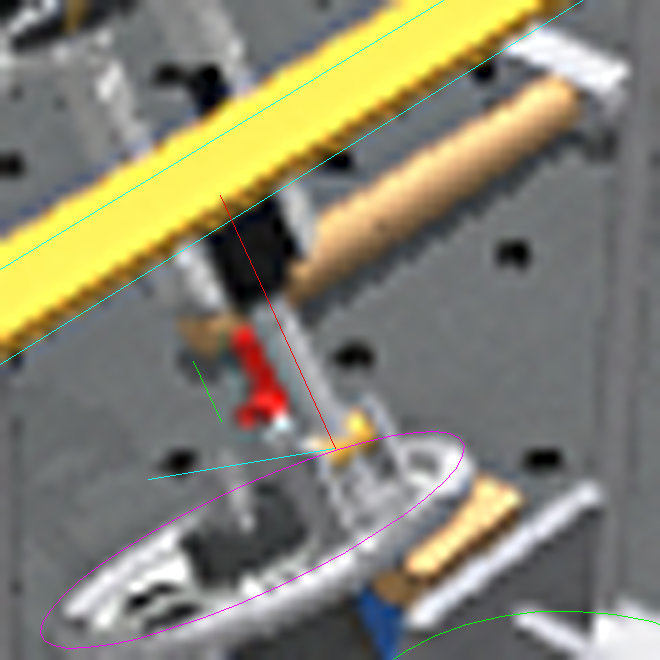

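Call:
{"name": "play_rows", "arguments": {"deltas": [[[0,0,0,0,0,0,28],[0,0,0,0,0,0,20],[0,0,0,0,0,0,20],[0,0,0,0,0,0,20]]], "grip_force": 12}}

```text
time_s: 15.05
ee_pos: [0.5604, 0.0648, 0.231]
eef_rot: [0.0, 0.977, 0.032]
force: [-0.3, 1.0, 1.2]
grip_width: 0.0237
```

Run:
```python
from h import *
st();fw()
c=cam('top','t1.png'); s=cam('scene')
tc=M([140,0,112])[0]; print('tc',tc, proj(c,tc))
def ang(p,o=tc): d=p-o; return np.degrees(np.arctan2(d[1],d[0])),np.hypot(d[0],d[1])*1000
hsv=cv2.cvtColor(c['img'],cv2.COLOR_RGB2HSV)
m=cv2.inRange(hsv,(0,150,90),(6,255,255)); m[:,:210]=0;m[:,250:]=0;m[145:]=0;m[:115]=0
ys,xs=np.nonzero(m); print('red n',len(xs)); 
P=np.array([atz(c,x,y,.113) for x,y in zip(xs,ys)]); print('ptr',ang(P.mean(0)), ang(P[ys==ys.min()].mean(0)))
print('yellow top',ang(atz(c,204.0,129.7,.13)), atz(c,204.0,129.7,.13))
# ball px in scene: triangulate
hs=cv2.cvtColor(s['img'],cv2.COLOR_RGB2HSV)
m=cv2.inRange(hs,(18,120,100),(35,255,255)); sub=m[200:212,328:345]; ys,xs=np.nonzero(sub); u,v=xs.mean()+328,ys.mean()+200; print(u,v)
print('yellow scene',ang(atz(s,u,v,.13)), atz(s,u,v,.13))
for n,cc,b in(('t',c,(190,115,40,40)),('s',s,(310,190,45,45))):
    x,y,w,h=b; cv2.imwrite('pics/y%s.png'%n,cv2.resize(cv2.cvtColor(cc['img'],cv2.COLOR_RGB2BGR)[y:y+h,x:x+w],None,fx=12,fy=12,interpolation=cv2.INTER_NEAREST))
a=cv2.hconcat([cv2.resize(cv2.imread('pics/yt.png'),(400,400)),cv2.resize(cv2.imread('pics/ys.png'),(400,400))]); cv2.imwrite('pics/y.png',a)
```

```text
t 15.05 wf [56.4  0.3 83.8] F [-0.3  1.   1.2] w 23.7 q [ 0.06  0.01  1.91 -0.02  0.63 -1.53]
rot dev deg [-0.1  0.   0.1]
Fw [0.4 1.  1.2]
tc [0.700437   0.06869937 0.112     ] [[227.87954638 148.88697795]]
red n 29
ptr (np.float64(1.92565974964259), np.float64(66.59430211747222)) (np.float64(2.7760530471674167), np.float64(85.17652525464112))
yellow top (np.float64(53.884520917125165), np.float64(104.10730827725439)) [0.76179937 0.15280045 0.13      ]
336.30555555555554 207.27777777777777
yellow scene (np.float64(53.45538395809206), np.float64(102.0323400909334)) [0.76119202 0.15067148 0.13      ]
```

View pics/y.png

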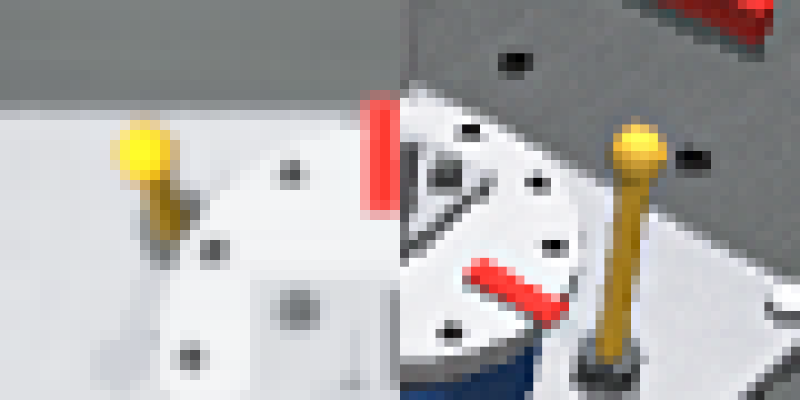

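View pics/t1.png

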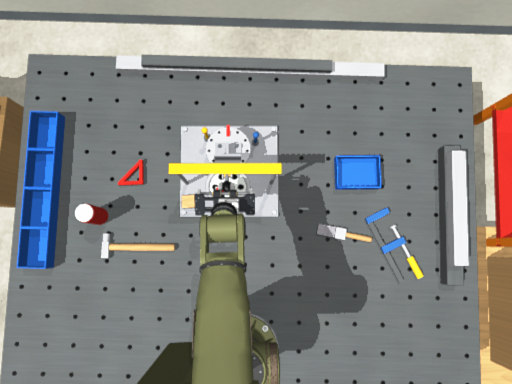

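```bash
cat >> h.py <<'E'
def arc(a0,a1,n,r=56.5,g=20,p0=None):
    ph=np.deg2rad(np.linspace(a0,a1,n+1)); q=np.stack([r*np.cos(ph),r*np.sin(ph)],1)
    p=q[0] if p0 is None else np.array(p0,float); rows=[]
    for i in range(1,n+1):
        d=np.round(q[i]-p,1); p=p+d; rows.append([0,float(d[1]),float(d[0]),0,0,0,g])
    print(json.dumps([rows]))
E
python3 -c "
from h import *
for k in range(4): arc(75*k,75*k+75,10)"
```

```text
[[[0, 7.4, -0.5, 0, 0, 0, 20], [0, 7.2, -1.4, 0, 0, 0, 20], [0, 7.0, -2.4, 0, 0, 0, 20], [0, 6.6, -3.3, 0, 0, 0, 20], [0, 6.2, -4.1, 0, 0, 0, 20], [0, 5.6, -4.8, 0, 0, 0, 20], [0, 4.8, -5.6, 0, 0, 0, 20], [0, 4.1, -6.1, 0, 0, 0, 20], [0, 3.3, -6.7, 0, 0, 0, 20], [0, 2.4, -7.0, 0, 0, 0, 20]]]
[[[0, 1.4, -7.2, 0, 0, 0, 20], [0, 0.5, -7.4, 0, 0, 0, 20], [0, -0.5, -7.4, 0, 0, 0, 20], [0, -1.4, -7.2, 0, 0, 0, 20], [0, -2.4, -7.0, 0, 0, 0, 20], [0, -3.2, -6.7, 0, 0, 0, 20], [0, -4.2, -6.1, 0, 0, 0, 20], [0, -4.8, -5.6, 0, 0, 0, 20], [0, -5.6, -4.8, 0, 0, 0, 20], [0, -6.1, -4.2, 0, 0, 0, 20]]]
[[[0, -6.6, -3.3, 0, 0, 0, 20], [0, -7.0, -2.3, 0, 0, 0, 20], [0, -7.3, -1.5, 0, 0, 0, 20], [0, -7.3, -0.5, 0, 0, 0, 20], [0, -7.4, 0.5, 0, 0, 0, 20], [0, -7.3, 1.5, 0, 0, 0, 20], [0, -7.0, 2.3, 0, 0, 0, 20], [0, -6.6, 3.3, 0, 0, 0, 20], [0, -6.1, 4.1, 0, 0, 0, 20], [0, -5.6, 4.9, 0, 0, 0, 20]]]
[[[0, -4.9, 5.6, 0, 0, 0, 20], [0, -4.1, 6.1, 0, 0, 0, 20], [0, -3.2, 6.6, 0, 0, 0, 20], [0, -2.4, 7.0, 0, 0, 0, 20], [0, -1.5, 7.3, 0, 0, 0, 20], [0, -0.4, 7.4, 0, 0, 0, 20], [0, 0.4, 7.3, 0, 0, 0, 20], [0, 1.5, 7.3, 0, 0, 0, 20], [0, 2.4, 7.0, 0, 0, 0, 20], [0, 3.2, 6.6, 0, 0, 0, 20]]]
```

Call:
{"name": "play_rows", "arguments": {"deltas": [[[0,0,0,0,0,0,20],[0,7.4,-0.5,0,0,0,20],[0,7.2,-1.4,0,0,0,20],[0,7.0,-2.4,0,0,0,20],[0,6.6,-3.3,0,0,0,20],[0,6.2,-4.1,0,0,0,20]]], "grip_force": 30}}

```text
time_s: 15.75
ee_pos: [0.5495, 0.0996, 0.2245]
eef_rot: [0.001, 0.977, 0.033]
force: [6.2, -1.5, 0.7]
grip_width: 0.0234
```

Run:
```python
from h import *
st();fw(); overlay(cam('wrist'),'w19.png',130,60,232,220,2.7)
```

```text
t 15.75 wf [44.6 35.4 83.9] F [ 6.2 -1.5  0.7] w 23.4 q [ 0.14  0.01  1.92 -0.11  0.62 -1.39]
rot dev deg [-0.1 -0.   0.1]
Fw [ 5.5 -1.7 -2.9]
```

View pics/w19.png

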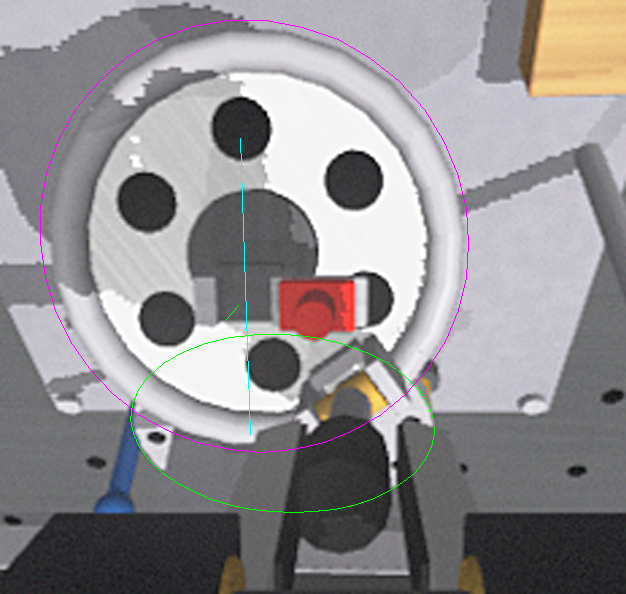

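Call:
{"name": "play_rows", "arguments": {"deltas": [[[0,5.6,-4.8,0,0,0,20],[0,4.8,-5.6,0,0,0,20],[0,4.1,-6.1,0,0,0,20],[0,3.3,-6.7,0,0,0,20],[0,2.4,-7.0,0,0,0,20],[0,1.4,-7.2,0,0,0,20],[0,0.5,-7.4,0,0,0,20],[0,-0.5,-7.4,0,0,0,20],[0,-1.4,-7.2,0,0,0,20],[0,-2.4,-7.0,0,0,0,20]]]}}

```text
time_s: 16.8
ee_pos: [0.4934, 0.116, 0.1872]
eef_rot: [0.003, 0.977, 0.036]
force: [-2.0, 7.6, 2.3]
grip_width: 0.0236
```

Run:
```python
from h import *
st();fw(); overlay(cam('wrist'),'w20.png',130,60,232,220,2.7)
```

```text
t 16.8 wf [-22.4  53.5  84.1] F [-2.   7.6  2.3] w 23.6 q [ 0.21 -0.06  2.09 -0.19  0.54 -1.26]
rot dev deg [-0.1  0.   0.2]
Fw [-0.1  7.7  2.9]
```

View pics/w20.png

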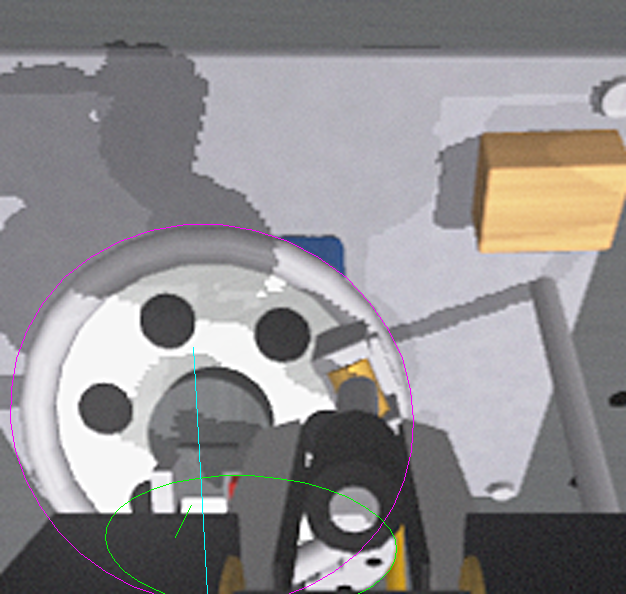

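Call:
{"name": "play_rows", "arguments": {"deltas": [[[0,-3.2,-6.7,0,0,0,20],[0,-4.2,-6.1,0,0,0,20],[0,-4.8,-5.6,0,0,0,20],[0,-5.6,-4.8,0,0,0,20],[0,-6.1,-4.2,0,0,0,20],[0,-6.6,-3.3,0,0,0,20],[0,-7.0,-2.3,0,0,0,20],[0,-7.3,-1.5,0,0,0,20],[0,-7.3,-0.5,0,0,0,20],[0,-7.4,0.5,0,0,0,20]]]}}

```text
time_s: 17.85
ee_pos: [0.4663, 0.0548, 0.1675]
eef_rot: [0.001, 0.979, 0.034]
force: [-5.4, 4.5, 4.4]
grip_width: 0.0232
```

Run:
```python
from h import *
st();fw(); overlay(cam('wrist'),'w21.png',130,60,232,220,2.7)
```

```text
t 17.85 wf [-57.3  -6.8  83.8] F [-5.4  4.5  4.4] w 23.2 q [ 0.04 -0.13  2.2  -0.01  0.48 -1.56]
rot dev deg [-0.1  0.1  0.1]
Fw [-1.9  4.7  6.6]
```

View pics/w21.png

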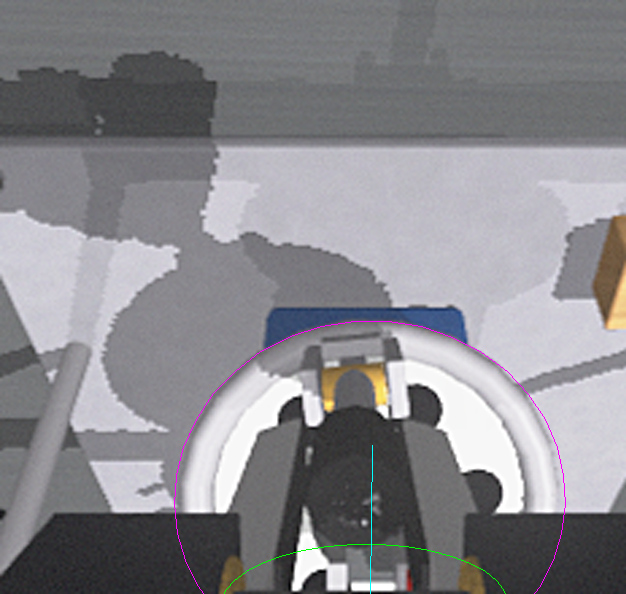

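Call:
{"name": "play_rows", "arguments": {"deltas": [[[0,-7.3,1.5,0,0,0,20],[0,-7.0,2.3,0,0,0,20],[0,-6.6,3.3,0,0,0,20],[0,-6.1,4.1,0,0,0,20],[0,-5.6,4.9,0,0,0,20],[0,-4.9,5.6,0,0,0,20],[0,-4.1,6.1,0,0,0,20],[0,-3.2,6.6,0,0,0,20],[0,-2.4,7.0,0,0,0,20],[0,-1.5,7.3,0,0,0,20]]]}}

```text
time_s: 18.9
ee_pos: [0.5079, 0.0068, 0.194]
eef_rot: [-0.001, 0.982, 0.031]
force: [-10.2, -7.9, 2.4]
grip_width: 0.0237
```

```bash
cat >> h.py <<'E'
def table(save=None,yc=(203.9,129.7)):
    c=cam('top'); s=cam('scene'); tc=M([140,0,112])[0]; out={}
    for nm,cc in(('top',c),('scene',s)):
        hsv=cv2.cvtColor(cc['img'],cv2.COLOR_RGB2HSV)
        m=cv2.inRange(hsv,(0,150,90),(6,255,255))|cv2.inRange(hsv,(176,150,90),(180,255,255))
        ys,xs=np.nonzero(m); P=np.array([atz(cc,x,y,.113) for x,y in zip(xs,ys)]); d=P[:,:2]-tc[:2]; rr=np.hypot(*d.T)
        k=(rr>.04)&(rr<.095); 
        if nm=='scene': k&=~((d[:,0]<0))
        if k.sum()<4: print(nm,'few',k.sum()); continue
        mn=d[k].mean(0); C=np.cov(d[k].T); w,v=np.linalg.eigh(C); ax=v[:,1]*np.sign(v[:,1]@mn)
        print(nm,'n',k.sum(),'ptr centroid ang',round(np.degrees(np.arctan2(mn[1],mn[0])),2),'r',round(np.hypot(*mn)*1000,1),'axis',round(np.degrees(np.arctan2(ax[1],ax[0])),1))
    if save:
        A=[]
        for cc,b in((c,(185,110,60,60)),(s,(285,190,60,60))):
            x,y,w,h=b; A.append(cv2.resize(cv2.cvtColor(cc['img'],cv2.COLOR_RGB2BGR)[y:y+h,x:x+w],(400,400),interpolation=cv2.INTER_CUBIC))
        cv2.imwrite('pics/'+save,cv2.hconcat(A))
E
python3 - <<'E'
from h import *
st();fw(); table('tb1.png')
E
```

```text
t 18.9 wf [ -9.2 -56.1  83.4] F [-10.2  -7.9   2.4] w 23.7 q [-0.1  -0.08  2.08  0.13  0.56 -1.79]
rot dev deg [-0.1  0.3  0. ]
Fw [-7.3 -7.6  7.8]
top n 28 ptr centroid ang 43.36 r 66.5 axis 42.9
scene n 25 ptr centroid ang 45.97 r 63.6 axis 49.6
```

View pics/tb1.png

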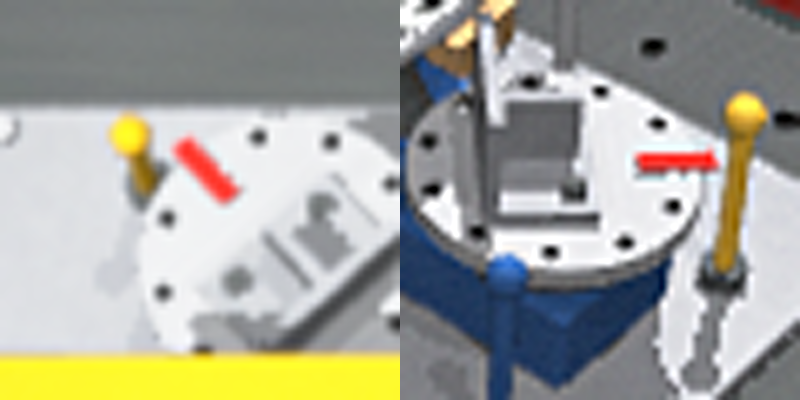

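```bash
cat >> h.py <<'E'
def tview(name,angs,T=(0,0),z=.112):
    A=[]
    c=cam('top'); s=cam('scene'); tc=M([140,0,112])[0]+[T[0],T[1],0]
    for cc,(x0,y0,w,h) in((c,(193,113,70,70)),(s,(282,190,66,66))):
        f=400/w*1.0; f=8; im=cv2.resize(cv2.cvtColor(cc['img'],cv2.COLOR_RGB2BGR)[y0:y0+h,x0:x0+w],(400,400),interpolation=cv2.INTER_CUBIC); f=400/w
        def pl(P,col):
            q=((proj(cc,P)-[x0,y0]+.5)*f*8).astype(int); cv2.polylines(im,[q.reshape(-1,1,2)],False,col,1,cv2.LINE_AA,3)
        a=np.linspace(0,2*np.pi,73); pl(tc+.078*np.stack([np.cos(a),np.sin(a),0*a],1),(0,200,0))
        for t,col in angs:
            t=np.deg2rad(t); d=np.array([np.cos(t),np.sin(t),0]); pl(np.array([tc+.03*d,tc+.12*d]),col)
        A.append(im)
    cv2.imwrite('pics/'+name,cv2.hconcat(A))
def red(cc,lo=.035):
    tc=M([140,0,112])[0]; im=cc['img'].astype(float); w=np.clip(im[...,0]-np.maximum(im[...,1],im[...,2])-25,0,None)
    ys,xs=np.nonzero(w>0); P=np.array([atz(cc,x,y,.113) for x,y in zip(xs,ys)]); d=P[:,:2]-tc[:2]; rr=np.hypot(*d.T); k=(rr>lo)&(rr<.1)&(d[:,0]>-.01)&(d@[.7,.7]>.0)
    k&=np.abs(np.arctan2(d[:,1],d[:,0]))<1.3
    ww=w[ys,xs][k]; m=(d[k]*ww[:,None]).sum(0)/ww.sum(); return np.degrees(np.arctan2(m[1],m[0])),np.hypot(*m)
E
python3 - <<'E'
from h import *
print(red(cam('top')),red(cam('scene')))
tview('tv1.png',[(44,(255,0,0)),(53.7,(0,160,255))])
E
```

```text
(np.float64(44.46055858230118), np.float64(0.06659023163293061)) (np.float64(44.52858741618205), np.float64(0.0672241544313617))
```

View pics/tv1.png

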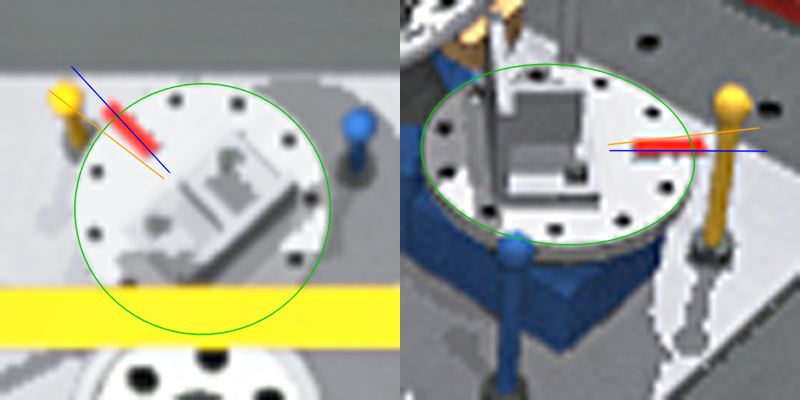

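```bash
python3 -c "
from h import *
arc(261,309,7,r=58,p0=(-9.2,-56.1))"
```

```text
[[[0, -1.9, 7.0, 0, 0, 0, 20], [0, 0.2, 7.0, 0, 0, 0, 20], [0, 1.0, 6.8, 0, 0, 0, 20], [0, 1.8, 6.7, 0, 0, 0, 20], [0, 2.6, 6.5, 0, 0, 0, 20], [0, 3.3, 6.1, 0, 0, 0, 20], [0, 4.0, 5.6, 0, 0, 0, 20]]]
```

Call:
{"name": "play_rows", "arguments": {"deltas": [[[0,-1.9,7.0,0,0,0,20],[0,0.2,7.0,0,0,0,20],[0,1.0,6.8,0,0,0,20],[0,1.8,6.7,0,0,0,20],[0,2.6,6.5,0,0,0,20],[0,3.3,6.1,0,0,0,20],[0,4.0,5.6,0,0,0,20],[0,0,0,0,0,0,20]]]}}

```text
time_s: 20.0
ee_pos: [0.5473, 0.0193, 0.2212]
eef_rot: [-0.002, 0.977, 0.031]
force: [3.7, -4.7, 1.5]
grip_width: 0.0235
```

Run:
```python
from h import *
st();fw()
p=wf(pose()[0]); print(np.degrees(np.arctan2(p[1],p[0]))%360,np.hypot(p[0],p[1]))
print(red(cam('top')),red(cam('scene')))
tview('tv2.png',[(53.7,(0,160,255))])
```

```text
t 20.0 wf [ 38.9 -44.8  83.8] F [ 3.7 -4.7  1.5] w 23.5 q [-0.06 -0.02  1.96  0.08  0.61 -1.71]
rot dev deg [-0.1 -0.   0. ]
Fw [ 3.8 -4.8 -0.8]
310.94783170543525 59.328810360199725
(np.float64(52.39566928909391), np.float64(0.06717395474142318)) (np.float64(52.02682041255237), np.float64(0.06702731721290378))
```

View pics/tv2.png

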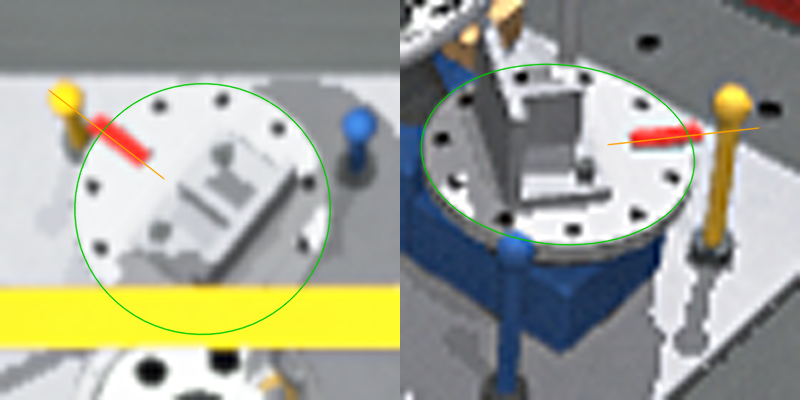

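Run:
```python
from h import *
c=cam('top'); s=cam('scene')
for n,cc in(('top0',c),('scene0',s)):
    d=dict(cc); d['img']=cv2.cvtColor(cv2.imread(f'pics/{n}.png'),cv2.COLOR_BGR2RGB); print(n,red(d))
    im=d['img'].astype(float); w=np.clip(np.minimum(im[...,0],im[...,1])-im[...,2]-60,0,None)
    M0=np.zeros_like(w); x0,x1,y0,y1=(199,210,124,134.) if n=='top0' else (329,344,202,212)
    M0[int(y0):int(y1),x0:x1]=1; w*=M0; ys,xs=np.nonzero(w); ww=w[ys,xs]; u,v=(xs*ww).sum()/ww.sum(),(ys*ww).sum()/ww.sum()
    p=atz(cc,u,v,.13); tc=M([140,0,112])[0]; q=p-tc; print('ball',u,v,np.degrees(np.arctan2(q[1],q[0])),np.hypot(q[0],q[1]))
# fit table centre from hole dots in both views + disc
for n,cc in(('top',c),('scene',s)):
    g=cv2.cvtColor(cc['img'],cv2.COLOR_RGB2GRAY); tc=M([140,0,112])[0]
    m=(g<110).astype(np.uint8); nn,l,stt,ce=cv2.connectedComponentsWithStats(m)
    for i in range(1,nn):
        if 2<=stt[i,4]<=14:
            q=atz(cc,*ce[i],.112)-tc; r=np.hypot(q[0],q[1])
            if .055<r<.076: print(n,'hole',stt[i,4],round(r*1000,1),round(np.degrees(np.arctan2(q[1],q[0])),1))
```

```text
top0 (np.float64(3.72480446431389), np.float64(0.06638474842954412))
ball 203.9930275229358 129.9262385321101 54.2406085311003 0.10363026385157086
scene0 (np.float64(5.947912276190087), np.float64(0.06518176363030412))
ball 336.4563218390805 206.4919540229885 55.65474051529152 0.10387876581575595
top hole 2 69.0 23.9
top hole 2 68.6 -8.8
top hole 2 68.7 -42.1
top hole 4 66.9 -74.8
top hole 4 65.8 -109.2
scene hole 4 66.0 148.3
scene hole 2 67.6 115.4
scene hole 3 66.8 81.8
scene hole 5 66.9 -143.2
scene hole 7 66.0 50.7
scene hole 3 66.7 -110.9
scene hole 2 68.1 23.2
scene hole 2 67.5 -9.6
scene hole 3 66.1 -41.7
```

```bash
cat >> h.py <<'E'
from scipy.optimize import least_squares
def holes(cc):
    g=cv2.cvtColor(cc['img'],cv2.COLOR_RGB2GRAY).astype(float); tc=M([140,0,112])[0]; m=(g<125).astype(np.uint8)
    nn,l,stt,ce=cv2.connectedComponentsWithStats(m); H=[]
    for i in range(1,nn):
        if 2<=stt[i,4]<=14:
            q=atz(cc,*ce[i],.112)-tc; r=np.hypot(q[0],q[1])
            if .06<r<.074:
                x,y=np.round(ce[i]).astype(int); pt=g[y-3:y+4,x-3:x+4]; w=np.clip(np.median(pt)-15-pt,0,None); yy,xx=np.mgrid[-3:4,-3:4]; w*=(xx**2+yy**2<=6)
                u,v=x+(w*xx).sum()/w.sum(),y+(w*yy).sum()/w.sum(); H.append((atz(cc,u,v,.112)-tc)[:2]*1000)
    return np.array(H)
def ball(cc,top):
    im=cc['img'].astype(float); w=np.clip(np.minimum(im[...,0],im[...,1])-im[...,2]-60,0,None); M0=np.zeros_like(w)
    x0,x1,y0,y1=(200,208,126,133) if top else (331,342,203,211)
    M0[y0:y1,x0:x1]=1; w=w*M0; ys,xs=np.nonzero(w); ww=w[ys,xs]; u,v=(xs*ww).sum()/ww.sum(),(ys*ww).sum()/ww.sum()
    return (atz(cc,u,v,.13)-M([140,0,112])[0])[:2]*1000
E
python3 - <<'E'
from h import *
c=cam('top'); s=cam('scene')
D=[]
for n,cc in(('top0',c),('scene0',s)):
    d=dict(cc); d['img']=cv2.cvtColor(cv2.imread(f'pics/{n}.png'),cv2.COLOR_BGR2RGB); D.append((d,n=='top0',0))
D+=[(c,True,1),(s,False,1)]
HH=[holes(d) for d,_,_ in D]; print([len(h) for h in HH])
def res(x,full=False):
    R0,a0,sp,p0,p1=x[:5]; r=[]
    for (d,t,e),h in zip(D,HH):
        T=x[5:7] if t else x[7:9]; p=[p0,p1][e]
        k=np.arange(5); a=np.concatenate([a0+k*sp,-(a0+k*sp)])+p; a=np.deg2rad(a)
        P=T+R0*np.stack([np.cos(a),np.sin(a)],1)
        dd=h[:,None]-P[None]; j=np.argmin((dd**2).sum(2),1); r.append(dd[np.arange(len(h)),j])
    r=np.concatenate(r); 
    return r.ravel()
best=least_squares(res,[67,28.5,33,2.5,52.7,0,0,0,0],loss='soft_l1')
print(best.x.round(2),'rms',np.sqrt(np.mean(res(best.x)**2)))
x=best.x
for (d,t,e) in D:
    b=ball(d,t)-(x[5:7] if t else x[7:9]); print(t,e,'ball ang',np.degrees(np.arctan2(b[1],b[0])).round(2),np.hypot(*b).round(1))
E
```

```text
[8, 5, 6, 8]
[66.98 28.82 33.67  1.49 52.86  1.85  0.78  0.63  0.34] rms 4.524533712188106
True 0 ball ang 54.73 102.2
False 0 ball ang 56.44 103.7
True 1 ball ang 54.72 102.1
False 1 ball ang 56.44 103.7
```

Run:
```python
from h import *
c=cam('top'); s=cam('scene'); tc=M([140,0,0])[0]
for n,cc,pts in(('top',c,[(204.0,129.75,.13),(206.6,138.2,.018)]),('scene',s,[(336.3,206.4,.13),(332.8,231.3,.016)])):
    T=np.array([1.85,.78]) if n=='top' else np.array([.63,.34])
    for u,v,z in pts:
        d=(atz(cc,u,v,z)-tc)[:2]*1000-T; print(n,z,np.degrees(np.arctan2(d[1],d[0])).round(2),np.hypot(*d).round(1),d.round(1))
# triangulate ball & pts
from numpy.linalg import lstsq
o1,d1=ray(c,204.0,129.75);o2,d2=ray(s,336.3,206.4)
A=np.stack([d1,-d2],1); k=lstsq(A,o2-o1,rcond=None)[0]; print(o1+k[0]*d1,o2+k[1]*d2)
for n,cc,b in(('t',c,(195,120,20,25)),('s',s,(322,198,25,40))):
    x,y,w,h=b; cv2.imwrite('pics/z%s.png'%n,cv2.resize(cv2.cvtColor(cc['img'],cv2.COLOR_RGB2BGR)[y:y+h,x:x+w],(w*15,h*15),interpolation=cv2.INTER_NEAREST))
a=cv2.imread('pics/zt.png');b=cv2.imread('pics/zs.png'); a=cv2.copyMakeBorder(a,0,b.shape[0]-a.shape[0],0,0,cv2.BORDER_CONSTANT); cv2.imwrite('pics/z.png',cv2.hconcat([a,b]))
```

```text
top 0.13 54.54 102.3 [59.3 83.3]
top 0.018 56.04 101.0 [56.4 83.8]
scene 0.13 56.16 102.9 [57.3 85.5]
scene 0.016 52.49 100.4 [61.1 79.6]
[0.76085432 0.15249079 0.13298079] [0.76003976 0.15171712 0.1326924 ]
```

View pics/z.png

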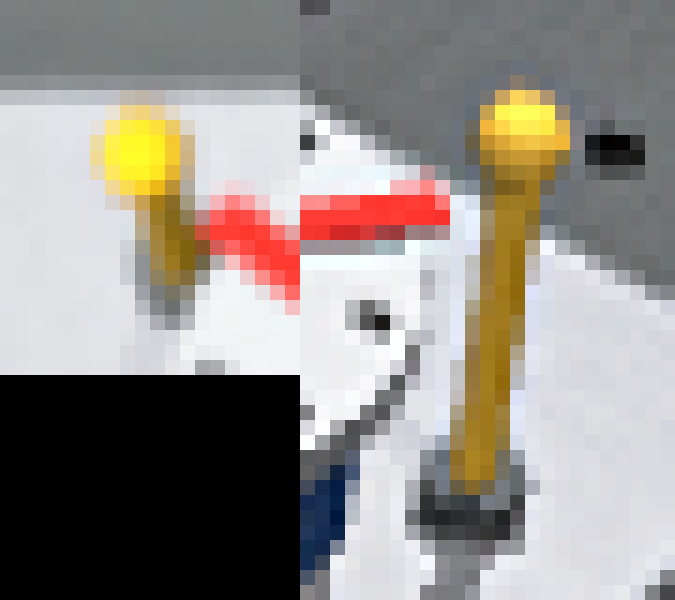

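```bash
python3 -c "
from h import *
arc(311,323,3,r=58.5)"
```

```text
[[[0, 2.8, 3.0, 0, 0, 0, 20], [0, 3.0, 2.8, 0, 0, 0, 20], [0, 3.1, 2.5, 0, 0, 0, 20]]]
```

Call:
{"name": "play_rows", "arguments": {"deltas": [[[0,2.8,3.0,0,0,0,20],[0,3.0,2.8,0,0,0,20],[0,3.1,2.5,0,0,0,20],[0,0,0,0,0,0,20]]]}}

```text
time_s: 20.9
ee_pos: [0.5537, 0.0284, 0.2257]
eef_rot: [-0.002, 0.977, 0.031]
force: [3.2, -4.8, 2.2]
grip_width: 0.0232
```

```bash
cat > fit.py <<'E'
from h import *
c=cam('top'); s=cam('scene'); r0=[67,28.8,33.67]
for n,cc,T in(('top',c,np.array([1.85,.78])),('scene',s,np.array([.63,.34]))):
    a,r=red(cc); a=np.deg2rad(a); d=np.array([np.cos(a),np.sin(a)])*r*1000-T; print(n,'red',np.degrees(np.arctan2(d[1],d[0])).round(2))
    h=holes(cc)-T
    def res(x):
        k=np.arange(5); q=r0[1]+k*r0[2]; q=np.deg2rad(np.concatenate([q,-q])+x[0]); P=67*np.stack([np.cos(q),np.sin(q)],1); dd=h[:,None]-P[None]; j=np.argmin((dd**2).sum(2),1); return np.clip(np.abs(dd[np.arange(len(h)),j]),0,4).ravel()
    g=np.arange(48,60,.1); e=[np.sum(res([x])**2) for x in g]; print(n,'holes',len(h),g[np.argmin(e)].round(1))
    f=12; x0,y0,w,hh=(190,118,40,40) if n=='top' else (308,194,40,40)
    im=cv2.resize(cv2.cvtColor(cc['img'],cv2.COLOR_RGB2BGR)[y0:y0+hh,x0:x0+w],(400,400),interpolation=cv2.INTER_CUBIC); cv2.imwrite(f'pics/f_{n}.png',im)
cv2.imwrite('pics/'+__import__('sys').argv[1],cv2.hconcat([cv2.imread('pics/f_top.png'),cv2.imread('pics/f_scene.png')]))
st();fw()
E
python3 fit.py f1.png
```

```text
top red 55.28
top holes 6 55.0
scene red 54.15
scene holes 8 54.9
t 21.0 wf [ 46.9 -35.9  83.8] F [ 4.  -3.8  0.6] w 23.5 q [-0.03 -0.01  1.94  0.06  0.62 -1.67]
rot dev deg [-0.1 -0.   0. ]
Fw [ 3.6 -3.9 -1.7]
```

View pics/f1.png

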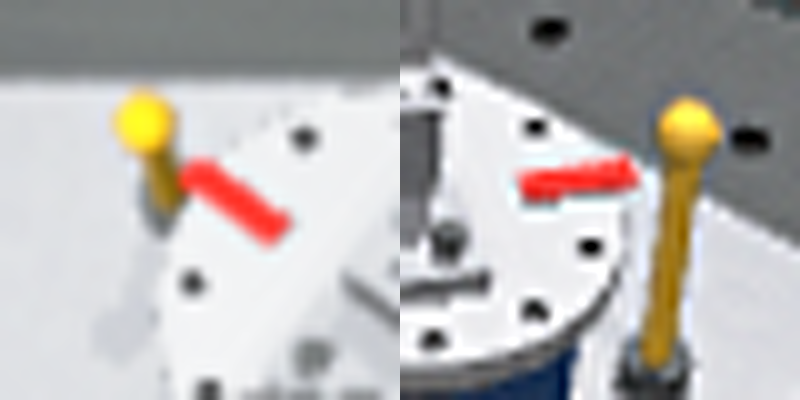

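Call:
{"name": "play_rows", "arguments": {"deltas": [[[0,0,0,0,0,0,24],[0,0,0,0,0,0,30],[0,0,0,0,0,0,40],[0,0,0,0,0,0,44],[-10,0,0,0,0,0,44],[-20,0,0,0,0,0,44],[-25,0,0,0,0,0,44],[-25,0,0,0,0,0,44],[-25,0,-5,0,0,0,44],[0,0,0,0,0,0,44]]], "grip_force": 8}}

```text
time_s: 22.0
ee_pos: [0.4898, 0.0264, 0.3129]
eef_rot: [-0.001, 0.973, 0.032]
force: [0.4, 0.3, 0.5]
grip_width: 0.0443
```

```bash
python3 fit.py f2.png
python3 - <<'E'
from h import *
overlay(cam('wrist'),'w22.png',100,40,312,260,2.2); cam('scene','s10.png')
E
```

```text
top red 55.27
top holes 6 55.0
scene red 54.14
scene holes 8 54.8
t 22.1 wf [ 41.6 -36.  189. ] F [-0.4 -0.4  0. ] w 44.2 q [-0.04 -0.24  1.94  0.06  0.85 -1.67]
rot dev deg [-0.1 -0.   0.1]
Fw [-0.3 -0.4  0.3]
```

View pics/f2.png

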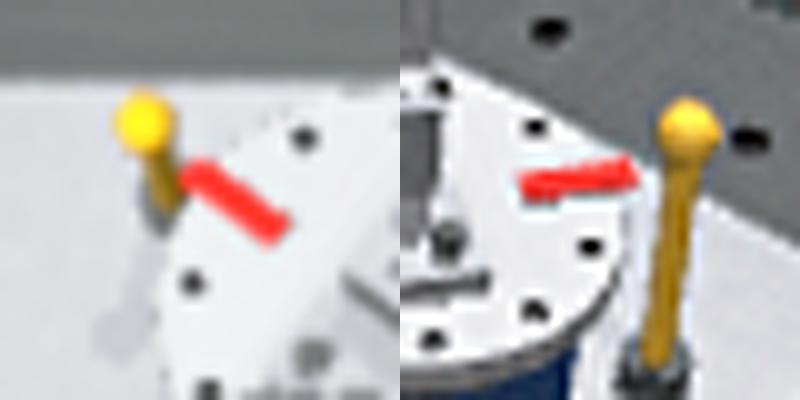

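View pics/w22.png

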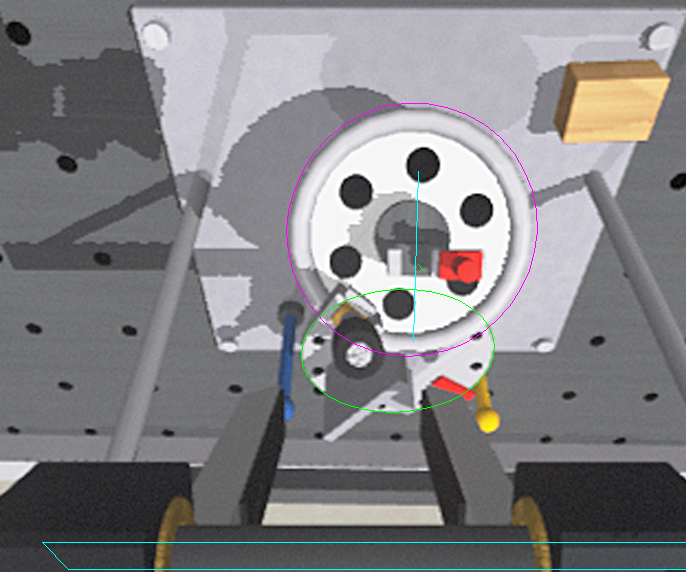

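View pics/s10.png

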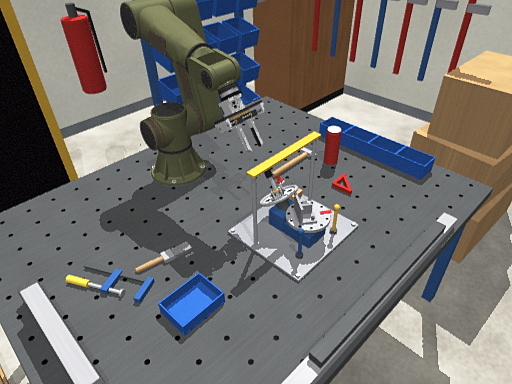

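Run:
```python
from h import *
c=cam('wrist')
im=cv2.cvtColor(c['img'],cv2.COLOR_RGB2BGR)[195:245,270:340]; cv2.imwrite('pics/w23.png',cv2.resize(im,None,fx=10,fy=10,interpolation=cv2.INTER_CUBIC))
h=holes(c); tc=M([140,0,112])[0]
print([(round(np.hypot(*q),1),round(np.degrees(np.arctan2(q[1],q[0])),1)) for q in h])
print(red(c))
f=c['img'].astype(float); w=np.clip(np.minimum(f[...,0],f[...,1])-f[...,2]-60,0,None); m=np.zeros_like(w); m[225:238,314:330]=1; w*=m
ys,xs=np.nonzero(w); ww=w[ys,xs]; u,v=(xs*ww).sum()/ww.sum(),(ys*ww).sum()/ww.sum(); d=(atz(c,u,v,.13)-tc)[:2]; print(u,v,np.degrees(np.arctan2(d[1],d[0])),np.hypot(*d))
```

```text
[(np.float64(66.3), np.float64(115.6)), (np.float64(66.8), np.float64(82.8)), (np.float64(69.3), np.float64(-6.0))]
(np.float64(55.59538008253452), np.float64(0.06658076602744246))
322.083063785742 232.2293957821193 53.38770492515472 0.10694885033994599
```

View pics/w23.png

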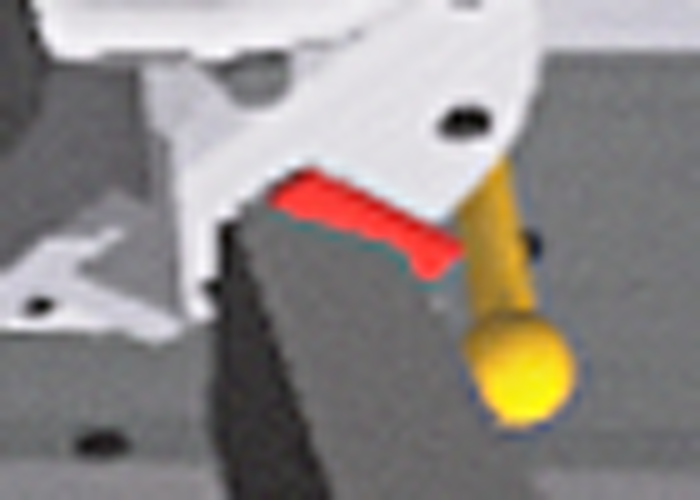

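Call:
{"name": "play_rows", "arguments": {"deltas": [[[-10,15,0,0,0,0,70],[0,20,0,0,0,0,90],[0,20,0,0,0,0,90],[0,20,0,0,0,0,90],[0,10,0,0,0,0,90],[0,0,0,0,0,0,90],[0,0,0,0,0,0,90]]]}}

```text
time_s: 22.95
ee_pos: [0.4822, 0.1111, 0.3172]
eef_rot: [-0.001, 0.979, 0.032]
force: [0.6, -0.6, 0.4]
grip_width: 0.0898
```

Run:
```python
from h import *
c=cam('wrist','w24.png'); tc=M([140,0,112])[0]
h=holes(c)
print([(round(np.hypot(*q),1),round(np.degrees(np.arctan2(q[1],q[0])),1)) for q in h])
print(red(c)); p=proj(c,M([140+57,86,130])); print(p)
u,v=np.round(p[0]).astype(int)
f=c['img'].astype(float); w=np.clip(np.minimum(f[...,0],f[...,1])-f[...,2]-60,0,None); m=np.zeros_like(w); m[v-8:v+14,u-10:u+10]=1; w*=m
x0,y0=u-50,v-45
im=cv2.cvtColor(c['img'],cv2.COLOR_RGB2BGR)[y0:y0+70,x0:x0+90]; im=cv2.resize(im,None,fx=8,fy=8,interpolation=cv2.INTER_CUBIC)
for t in(54,56): 
    d=np.array([np.cos(np.deg2rad(t)),np.sin(np.deg2rad(t)),0]); q=((proj(c,[tc+.03*d,tc+.11*d])-[x0,y0]+.5)*8).astype(int); cv2.line(im,tuple(map(int,q[0])),tuple(map(int,q[1])),(0,255,0),1)
cv2.imwrite('pics/w25.png',im); print(x0,y0)
```

```text
[(np.float64(66.2), np.float64(116.9)), (np.float64(66.9), np.float64(82.9)), (np.float64(67.9), np.float64(25.7))]
(np.float64(53.87378129822793), np.float64(0.06713288819427857))
[[278.98500838 227.50413515]]
229 183
```

View pics/w25.png

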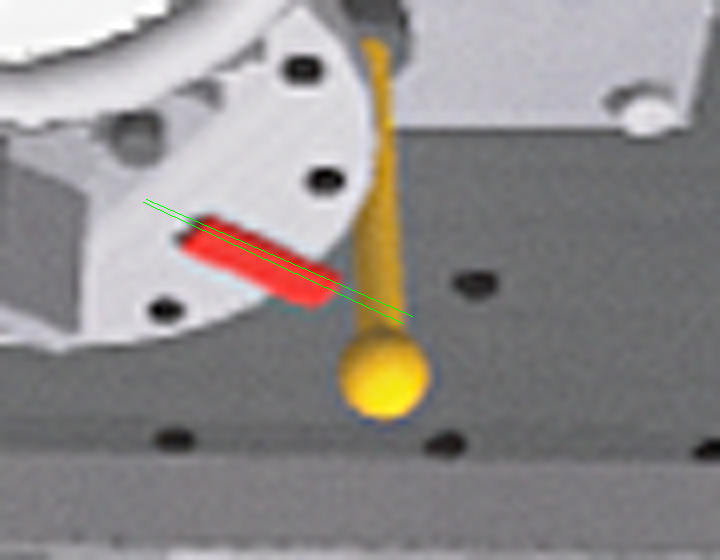

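View pics/w24.png

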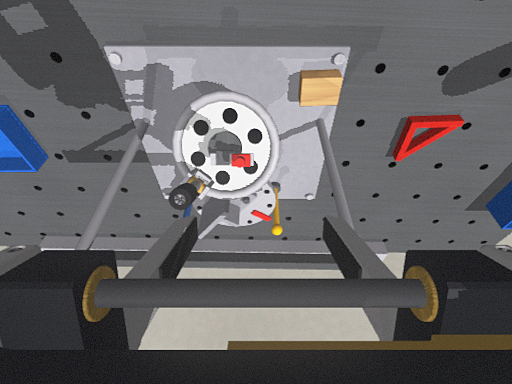

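Run:
```python
from h import *
c=cam('wrist'); tc=M([140,0,112])[0]
g=lambda x,y,z: atz(c,229+x/8-.5,183+y/8-.5,z)
B=g(385,375,.13); 
f=c['img'].astype(float); w=np.clip(f[...,0]-np.maximum(f[...,1],f[...,2])-25,0,None); m=np.zeros_like(w); m[205:225,245:275]=1; w*=m
ys,xs=np.nonzero(w>20); P=np.array([atz(c,x,y,.113) for x,y in zip(xs,ys)])[:,:2]; ww=w[ys,xs]
mu=(P*ww[:,None]).sum(0)/ww.sum(); C=np.cov(P.T,aweights=ww); e,v=np.linalg.eigh(C); ax=v[:,1]*np.sign(v[1,1])
n=np.array([-ax[1],ax[0]])
print('axis',np.degrees(np.arctan2(ax[1],ax[0])),'cent',mu,'lens mm',np.sqrt(e*12)*1000)
print('ball off axis mm',(B[:2]-mu)@n*1000,'tc off axis mm',(tc[:2]-mu)@n*1000)
a=lambda d:np.degrees(np.arctan2(d[1],d[0]))
print('ang ptr',a(mu-tc[:2]),'ball',a(B[:2]-tc[:2]),np.hypot(*(B[:2]-tc[:2])))
h=holes(c); T=np.array([0,0.])
def res(x):
    q=np.deg2rad(np.array([28.82+33.67,28.82,-28.82])+x[0]); return (h-(x[1:]+67*np.stack([np.cos(q),np.sin(q)],1))).ravel()
r=least_squares(res,[54.5,0,0]); print(r.x,res(r.x).round(1))
t2=tc[:2]+r.x[1:]*1e-3; print('with fitted tc: ptr',a(mu-t2),'ball',a(B[:2]-t2))
```

```text
axis 53.27843010835973 cent [0.74009752 0.12170897] lens mm [15.00199141 42.09184451]
ball off axis mm 0.5035040098402216 tc off axis mm 0.09403980374895203
ang ptr 53.19704404965414 ball 53.50519214174418 0.10345925976836212Traceback (most recent call last):
  File "<stdin>", line 16, in <module>
    return func(*args, **kwargs)
    vector_fun = VectorFunction(
        fun_wrapped,
    ...<6 lines>...
        workers=workers
    )
    self._update_fun()
    ~~~~~~~~~~~~~~~~^^
    self.f = self.fun_wrapped(xp_copy(self.x))
             ~~~~~~~~~~~~~~~~^^^^^^^^^^^^^^^^^
    return np.atleast_1d(self.fun(x))
                         ~~~~~~~~^^^
    return self.f(x, *self.args, **self.kwargs)
           ~~~~~~^^^^^^^^^^^^^^^^^^^^^^^^^^^^^^
  File "<stdin>", line 15, in res
ValueError: operands could not be broadcast together with shapes (2,2) (3,2)
```

Run:
```python
from h import *
st(); print(hand_in())
```

```text
t 23.05 wf [ 41.2  48.4 198.5] F [-0.4 -0.3 -0.3] w 89.9 q [ 0.2  -0.22  1.91 -0.13  0.87 -1.35]
rot dev deg [-0.1  0.1  0. ]
the job is handed in; nothing more can be done
None
```

The job is handed in at 23 s on the robot's clock. The catch is open, the handle is latched out, and the table's red pointer is lined up with the yellow post.

**What I did**
- **Catch:** I slid the red catch to its open end stop, where the force rose to about 16 N.
- **Handle:** I swung it out square and pushed it home to a firm stop at about 15 N. I then let go once to check that it stayed up, and it did. The sleeve had slipped to the edge of the finger pads during the swing, so I took a fresh grip before turning.
- **Wheel:** I turned it by the handle about 320 degrees anticlockwise, holding the gripper along the wheel's axis. Then I released and backed away.

**Last checks**
- **Pointer:** In the wrist view, the line along the pointer passes about 0.1 mm from the table's centre and 0.5 mm from the centre of the yellow ball.
- **Disagreement:** The coarser top and scene views put the pointer at about 54 to 55 degrees. They put the post at about 54.5 and 56 degrees, with cruder readings at its foot from 52.5 to 56, so they agree only to within 1 to 2 degrees. I went by the closer wrist view.
- **Handle and touch:** In the last wrist picture the handle still stands out, and the pointer had not moved measurably after I let go. The force reading was under 1 N, with the robot touching nothing.
- **Loose things:** The wooden block and the other loose items look undisturbed in the final pictures; I did not measure them.

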